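Stand up the fallen vases and pack the order crate

TASK

Some carved wooden vases for an order have been knocked over on the carver's bench. First stand every fallen vase upright on the bench, so that the whole set can be seen standing and checked; then pack all the vases and the loose turned jars into the open green crate beside what is already in it, each standing upright on the crate's floor, and leave the jars that were already packed standing in it too. Do not disturb the tools and other things lying about.

Things in the scene. Friction and masses are not known exactly. Their poses are not given: they have to be found in the camera images.
- vase1: carved bud vase, mid-brown wood, pale carved faces, 160 g, or absent: square body 54 x 54 x 66 mm high, round solid neck 24 mm across and 36 mm high on top, 102 mm in all, centre of mass 37 mm above the foot. Origin on its axis at half height (51 mm above the foot); z from foot to neck, x and y square to the faces. Starts lying on a face on the bench, its origin 27 mm up. Does not roll.
- vase2: carved bud vase, mid-brown wood, pale carved faces, 160 g, or absent: square body 54 x 54 x 66 mm high, round solid neck 24 mm across and 36 mm high on top, 102 mm in all, centre of mass 37 mm above the foot. Origin on its axis at half height (51 mm above the foot); z from foot to neck, x and y square to the faces. Starts lying on a face on the bench, its origin 27 mm up. Does not roll.
- vase3: carved bud vase, mid-brown wood, pale carved faces, 160 g, or absent: square body 54 x 54 x 66 mm high, round solid neck 24 mm across and 36 mm high on top, 102 mm in all, centre of mass 37 mm above the foot. Origin on its axis at half height (51 mm above the foot); z from foot to neck, x and y square to the faces. Starts lying on a face on the bench, its origin 27 mm up. Does not roll.
- vase4: carved bud vase, mid-brown wood, pale carved faces, 160 g, or absent: square body 54 x 54 x 66 mm high, round solid neck 24 mm across and 36 mm high on top, 102 mm in all, centre of mass 37 mm above the foot. Origin on its axis at half height (51 mm above the foot); z from foot to neck, x and y square to the faces. Starts lying on a face on the bench, its origin 27 mm up. Does not roll.
- jar1: turned lidded tea jar of dark wood with two pale bands, one solid piece: round body 54 mm in diameter and 60 mm high, knob 24 mm in diameter and 34 mm high on top, 94 mm in all, about 150 g. Origin at the centre of its underside, z up the axis. It starts standing on the bench. May be absent.
- jar2: turned lidded tea jar of dark wood with two pale bands, one solid piece: round body 54 mm in diameter and 60 mm high, knob 24 mm in diameter and 34 mm high on top, 94 mm in all, about 150 g. Origin at the centre of its underside, z up the axis. It starts standing on the bench. May be absent.
- jar3: turned lidded tea jar of dark wood with two pale bands, one solid piece: round body 54 mm in diameter and 60 mm high, knob 24 mm in diameter and 34 mm high on top, 94 mm in all, about 150 g. Origin at the centre of its underside, z up the axis. It starts standing on the bench. May be absent.
- packed1: a jar like the others (54 mm across, 60 mm high, knob 24 x 34 mm), dark wood with two brass bands, that already stands in one end corner of the crate. Origin at the centre of its underside, z up the axis. One or both of packed1 and packed2 are there, in opposite corners.
- packed2: a jar like the others (54 mm across, 60 mm high, knob 24 x 34 mm), dark wood with two brass bands, that already stands in one end corner of the crate. Origin at the centre of its underside, z up the axis. One or both of packed1 and packed2 are there, in opposite corners.
- crate: low open crate of boards painted green, fixed to the bench: 257 mm along its x, 139 mm along its y, 62 mm high, walls and floor 8 mm thick; inside 241 x 123 mm, 54 mm deep, no dividers: room for four (along x) by two pieces of 54 mm with about 5 mm between and around them. Origin at the centre of its underside, z up.
- crate_floor (a point): centre of the crate's inner floor, 8 mm above the bench, axes as the crate's
- cup: white paper-look cup, 72 mm across the rim, 80 mm high; origin at the centre of its underside. Not part of the job.
- phone: black phone lying flat, 72 mm along x, 148 mm along y, 9 mm thick; origin at the centre of its underside. Not part of the job.
- whetstone: blue whetstone on a wooden base, 55 mm along x, 160 mm along y, 26 mm high; origin at the centre of its underside. Not part of the job.
- gouge1: carving gouge lying flat, dark handle 24 mm thick from 110 mm behind to its origin, steel blade 118 mm ahead of it along x; origin on the bench under the ferrule. Not part of the job.
- gouge2: carving gouge lying flat, mid-brown handle 24 mm thick from 110 mm behind to its origin, steel blade 118 mm ahead of it along x; origin on the bench under the ferrule. Not part of the job.
- pack: small red carton lying flat, 88 mm along x, 56 mm along y, 24 mm high; origin at the centre of its underside. Not part of the job.

How it is judged (in metres and radians):
On the way:
1. every vase of the order stands upright on the bench at the same time, let go of (height (world z) of vase1 between 0.046 and 0.055 m and angle between each of vase1, vase2, vase3, vase4's own z axis and vertical below 0.1 rad and contact force between the fingers and vase1 below 0.2 N and linear speed of each of vase1, vase2, vase3, vase4 below 0.03 m/s and height (world z) of vase2 between 0.046 and 0.055 m and contact force between the fingers and vase2 below 0.2 N and height (world z) of vase3 between 0.046 and 0.055 m and contact force between the fingers and vase3 below 0.2 N and height (world z) of vase4 between 0.046 and 0.055 m and contact force between the fingers and vase4 below 0.2 N), for 0.3 s.
At the end, for the whole second after the job is handed in: every vase and jar that is present, those packed beforehand included, stands inside the crate, its foot on the crate's floor within 6 mm, upright within 0.1 rad, at rest and let go of (x of vase1 in the frame of crate_floor between -0.0985 and 0.0985 m and y of vase1 in the frame of crate_floor between -0.04 and 0.04 m and z of vase1 in the frame of crate_floor between 0.045 and 0.057 m and angle between each of vase1, vase2, vase3, vase4, jar1, jar2, jar3, packed1, packed2's own z axis and vertical below 0.1 rad and linear speed of each of vase1, vase2, vase3, vase4, jar1, jar2, jar3, packed1, packed2 below 0.02 m/s and x of vase2 in the frame of crate_floor between -0.0985 and 0.0985 m and y of vase2 in the frame of crate_floor between -0.04 and 0.04 m and z of vase2 in the frame of crate_floor between 0.045 and 0.057 m and x of vase3 in the frame of crate_floor between -0.0985 and 0.0985 m and y of vase3 in the frame of crate_floor between -0.04 and 0.04 m and z of vase3 in the frame of crate_floor between 0.045 and 0.057 m and x of vase4 in the frame of crate_floor between -0.0985 and 0.0985 m and y of vase4 in the frame of crate_floor between -0.04 and 0.04 m and z of vase4 in the frame of crate_floor between 0.045 and 0.057 m and x of jar1 in the frame of crate_floor between -0.0985 and 0.0985 m and y of jar1 in the frame of crate_floor between -0.04 and 0.04 m and z of jar1 in the frame of crate_floor between -0.006 and 0.006 m and x of jar2 in the frame of crate_floor between -0.0985 and 0.0985 m and y of jar2 in the frame of crate_floor between -0.04 and 0.04 m and z of jar2 in the frame of crate_floor between -0.006 and 0.006 m and x of jar3 in the frame of crate_floor between -0.0985 and 0.0985 m and y of jar3 in the frame of crate_floor between -0.04 and 0.04 m and z of jar3 in the frame of crate_floor between -0.006 and 0.006 m and x of packed1 in the frame of crate_floor between -0.0985 and 0.0985 m and y of packed1 in the frame of crate_floor between -0.04 and 0.04 m and z of packed1 in the frame of crate_floor between -0.006 and 0.006 m and x of packed2 in the frame of crate_floor between -0.0985 and 0.0985 m and y of packed2 in the frame of crate_floor between -0.04 and 0.04 m and z of packed2 in the frame of crate_floor between -0.006 and 0.006 m); the robot touches nothing.
It fails at once if a tool or other bystander (cup, phone, whetstone, gouges, red carton) is moved by more than 30 mm (distance of any of cup, phone, whetstone, gouge1, gouge2, pack from where it was at the start of the episode above 0.03 m).
Of vase1, vase2, vase3, vase4 only 3 to 4 are there at a start; the rules pass over those that are not, and their reading is None.
Of jar1, jar2, jar3 only 1 to 2 are there at a start; the rules pass over those that are not, and their reading is None.
Of packed1, packed2 only 1 to 2 are there at a start; the rules pass over those that are not, and their reading is None.
At some moment in a run one of vase1, vase2, vase3, vase4, jar1, jar2, jar3 may be knocked a few centimetres aside while the robot is not near it.
Once in a run the grip may slacken for a moment while it holds something.
It also fails if it takes over 210 s, if anything falls off the work surface, if the arm or the gripper's body presses on something with over 40 N, if the wrist force passes 120 N, or if a joint passes its speed limit or range.

ROBOT

A 6-joint arm with a two-finger parallel gripper is mounted at the origin on the work surface. World frame = base frame: x ahead of the robot, y to its left, z up, the work surface at z = 0. Lengths are in m, angles in degrees, forces in N, time in s.
With the tool pointing down it reaches from about 0.25 to 0.775 m from the base axis. Payload 4 kg.
Tool frame: the origin (TCP) lies midway between the tips of the shut fingers; the grasp point (between the pads) lies 19 mm behind it; z points along the fingers, y is the line along which they close (so a half turn about z gives the same grasp; the last joint's range is limited). The gripper opens to 94 mm and grips with 3 to 60 N. Pads are 16 mm wide; open, the fingers measure 119 mm over their backs; the gripper's body (75 mm by 177 mm) begins 78 mm behind the grasp point.
Start: joints at [-72.198, 4.996, 78.535, -0, 96.463, -5.907], TCP at [0.221, -0.504, 0.206] pointing down, gripper open.
Joint ranges: [-177.83, 177.83], [-43.37, 116.18], [15.69, 146.23], [-61.86, 241.86], [9.47, 152.12], [-147.06, 147.06]. Speed limits (degrees/s): [159.86, 159.86, 180, 180, 180, 180].

INTERFACE

Orientations are given as [roll, pitch, yaw] about the fixed x, y, z axes, in that order (R = Rz(yaw) Ry(pitch) Rx(roll)).
In Python, from rig import * gives the robot as it stands. The module is installed in compiled form; this text tells all that it offers.
- The arm moves only by the tool apply_moves, never from a script. Its argument "targets" is a list of rows, each a list of 4 numbers: the shift along the tool's x, y, z in units of 0.5 m (1.0 is 0.5 m), then the turn about the tool's z in units of 180 degrees (1.0 is 180 degrees). A call has 1 to 8 rows; each row is the pose to reach, as a shift and turn from the pose commanded when the call began, along the tool's axes at that moment, turning the shorter way round; what a row does not reach only later rows make up. A row lasts 1/12 s, in which the tool goes at most 41.7 mm and 7.16 degrees, less where a joint would pass 70% of its speed; a pose out of reach is approached as far as the arm can. A call with a number of a shift or a turn outside -1 to 1 is refused whole. A call with a gripper value outside its range is refused whole. "jaw" is the closure, from -1 (fully open) to 1 (shut), set as the call begins (left out, the last holds). The fingers move at their own pace and stop on an object; "newtons" is the grip in N (left out, the last holds). Time passes only in rows, so rows that repeat a pose let the fingers close. It gives the time, the measured TCP pose, the force, the opening and the grip force at its end, in the units of the state.
- observe(): the state, without advancing time (a new reading comes with each control period).
- capture(name): name is "side" or "top"; returns a dict with "image" (400x640x3 uint8, red, green, blue), "range_z" (400x640 float32, m along the optical axis (not along the pixel's ray), 0 where there is no reading), "mtx" (3x3 intrinsics, pixels), "R" (3x3) and "t" (3): a world point X has camera coordinates R X + t. Camera axes: x right, y down, z forward; pixel columns grow to the right and rows downward; lengths in m; the calibration is good to about 2 mm. A picture is of the moment at which its call begins.
- close_job(): hands the job in; it is judged then, once.
The state is a dict: "t": time; "joint_pos": joint angles; "joint_velocities": joint speeds; "joint_efforts": joint torques, N m; "tool_pos": TCP position; "eef_rot": TCP orientation; "contact_force": force on the tool from outside, world axes, zero at the start; "ft_torque": the same for the moment, N m; "gripper_width": opening from 0.0 (shut) to 1.0 (fully open); "finger_force": force on a finger pad.
Only numpy, scipy, OpenCV 4.12 (cv2) and the standard library are available. Lean on these libraries where they do the work, as an engineer would, in place of code of your own. Each camera call takes 0.05 s, during which the arm holds its last target. There are 200 camera calls.

## Working session

There is one attempt and no reset: what is moved stays moved. The work goes in short steps, Python scripts to look and compute and a tool call to move; the robot and the scene stay as the last step left them, time stands still between calls to the robot, and variables do not carry over. Pictures are saved under pics/ and viewed, at most 14 in all, crops included, and the job is handed in when it is done.

Besides the shell and the picture viewer there is one more tool, called after "Call:" in YAML: its name, and indented under it one key for each argument. apply_moves: Moves the arm, as the interface text tells. Its arguments: {"type":"object","properties":{"targets":{"type":"array"},"jaw":{"type":"number"},"newtons":{"type":"number"}},"required":["targets"]}

```bash
mkdir -p pics; python3 - <<'E'
from rig import *
import cv2,numpy as np
s=observe();print(s)
for n in("top","side"):
    c=capture(n);cv2.imwrite(f"pics/{n}0.png",c["image"][...,::-1]);np.savez(f"{n}0.npz",**{k:c[k] for k in("image","range_z","mtx","R","t")})
    print(n,c["mtx"],c["R"],c["t"],-c["R"].T@c["t"])
E
```

```text
{'t': 0.0, 'joint_pos': array([-7.21976679e+01,  5.03988403e+00,  7.86244736e+01,  7.13220637e-04,
        9.64632701e+01, -5.90771136e+00]), 'joint_velocities': array([-0.08301791,  0.00604731, -0.12852212, -0.05006936, -0.04633974,
        0.12158626]), 'joint_efforts': array([ 6.46145090e-04, -3.40179348e+01, -3.02428007e+01,  7.16184033e-02,
        3.28880560e-02, -1.74578986e-04]), 'tool_pos': array([ 0.22098471, -0.50304814,  0.2042992 ]), 'eef_rot': array([-1.79873123e+02, -1.38413506e-02,  2.37101077e+01]), 'contact_force': array([-0.69517871,  1.11852125, -0.69633135]), 'ft_torque': array([-0.01398218, -0.02952885,  0.03136005]), 'finger_force': 0.0, 'gripper_width': 1.0008207001526312}
top [[424.86608406   0.         329.4466564 ]
 [  0.         424.86608406 200.43866181]
 [  0.           0.           1.        ]] [[ 0.02695229 -0.99961379  0.00677091]
 [-0.99121557 -0.02760196 -0.12934379]
 [ 0.12948073 -0.00322532 -0.99157669]] [-0.03069742  0.58422195  1.12898145] [ 0.43373592 -0.01091857  1.19524502]
side [[452.40125825   0.         317.06143943]
 [  0.         452.40125825 198.36589872]
 [  0.           0.           1.        ]] [[-0.92875242 -0.37052835  0.01129984]
 [-0.26298602  0.63709508 -0.7245331 ]
 [ 0.26126098 -0.67588356 -0.68914738]] [0.57771402 0.18253071 1.11831565] [0.29238408 0.85362117 0.89640576]
```

View pics/top0.png

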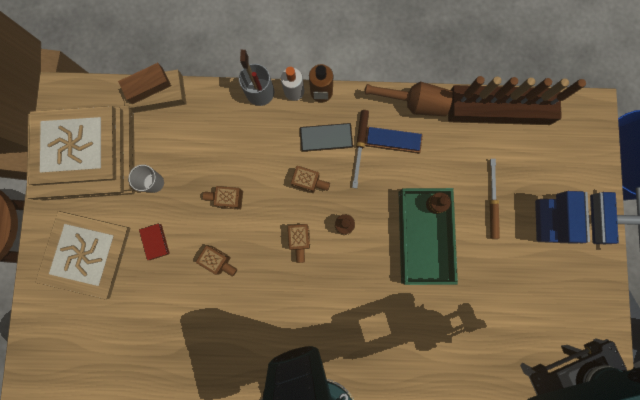

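View pics/side0.png

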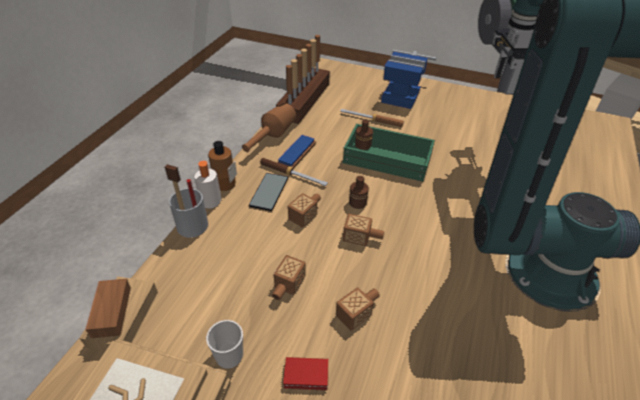

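Top view: four lying vases with body pixels at about (306,179), (227,197), (211,260) and (298,237). There is one loose jar at (345,223), the crate at (428,236), and one packed jar at (439,203). The side view agrees: vases at (303,207), (359,229), (290,272) and (355,305), and the jar at (359,192).

```bash
cat > h.py <<'E'
from rig import *
import cv2,numpy as np
def cloud(c):
    z=c["range_z"];v,u=np.mgrid[:400,:640];K=c["mtx"]
    P=np.stack([(u-K[0,2])/K[0,0]*z,(v-K[1,2])/K[1,1]*z,z],-1)
    W=(P-c["t"])@c["R"]; W[z<=0]=np.nan; return W
def px(c,X):
    p=c["mtx"]@(c["R"]@np.asarray(X,float)+c["t"]);return p[:2]/p[2]
def clusters(W,lo,hi,box=(0.1,0.75,-0.5,0.5),amin=40):
    m=(W[...,2]>lo)&(W[...,2]<hi)&(W[...,0]>box[0])&(W[...,0]<box[1])&(W[...,1]>box[2])&(W[...,1]<box[3])
    n,l,s,ce=cv2.connectedComponentsWithStats(m.astype(np.uint8),connectivity=4)
    return [(i,W[l==i],ce[i]) for i in range(1,n) if s[i,4]>=amin]
E
python3 - <<'E'
from h import *
np.set_printoptions(precision=4,suppress=True)
for n in("top","side"):
    c=dict(np.load(f"{n}0.npz"));W=cloud(c);print(n,'bench z',np.nanmedian(W[...,2][(abs(W[...,0]-.45)<.3)&(abs(W[...,1])<.3)]))
    for i,p,ce in clusters(W,.015,.14):
        r=cv2.minAreaRect((p[:,:2]*1000).astype(np.float32))
        b=p[p[:,2]>.044];k=p[(p[:,2]<.044)]
        print(ce.round(0),len(p),'mean',p.mean(0),'z98',np.percentile(p[:,2],98),'rect',np.round(r[0],1),np.round(r[1],1),round(r[2],1))
        if len(b)>20:
            rb=cv2.minAreaRect((b[:,:2]*1000).astype(np.float32));print('   top',np.median(b[:,2]),np.round(rb[0],1),np.round(rb[1],1),round(rb[2],1))
E
```

```text
top bench z 0.0015905236748854166
[404. 147.] 150 mean [ 0.7441 -0.2222  0.0238] z98 0.03072908828810542 rect [ 746.4 -211.7] [115.7  14.6] 83.8
[493. 170.] 43 mean [ 0.6878 -0.4765  0.0172] z98 0.020044117899662976 rect [ 690.4 -476. ] [46.3 12.6] 1.4
[152. 179.] 289 mean [0.6273 0.4691 0.0558] z98 0.0837584036722921 rect [627.1 473.6] [51.9 68.8] 90.0
   top 0.06930140611861721 [627.2 473.4] [68.8 51.5] 0.2
[308. 180.] 640 mean [0.6382 0.046  0.0499] z98 0.05874056315453679 rect [638.   37.5] [102.   56.8] 74.1
   top 0.05501517929877519 [640.6  46.7] [82.7 56.7] 73.7
[225. 197.] 667 mean [0.5849 0.27   0.0496] z98 0.059182004236464435 rect [587.9 282.5] [102.3  57.3] 86.6
   top 0.054875443741495084 [586.4 267.2] [72.1 54.7] 87.1
[431. 229.] 2088 mean [ 0.5122 -0.2887  0.055 ] z98 0.10200972182995634 rect [ 495.6 -282.4] [256.8 140.5] 2.0
   top 0.06273457169141164 [ 495.6 -282.5] [256.8 140.3] 2.0
[494. 219.] 327 mean [ 0.5484 -0.4737  0.0229] z98 0.02897989348545607 rect [ 548.2 -474.8] [ 24.8 106.3] 89.8
[344. 224.] 325 mean [ 0.5186 -0.056   0.0662] z98 0.09683058436892451 rec
[... 1668 characters left out ...]
56 rect [172.9  86.6] [ 66.6 133.4] 61.1
   top 0.12910192032752216 [172.9  86.6] [ 66.6 133.4] 61.1
[288. 276.] 961 mean [0.5806 0.285  0.0452] z98 0.056960519229398314 rect [583.6 287.4] [103.4  56.2] 89.4
   top 0.053815278796900665 [583.5 269.6] [67.9 56.2] 89.3
[356. 306.] 1079 mean [0.4091 0.3027 0.0457] z98 0.056924246274033544 rect [404.2 285.4] [104.5  55.9] 60.4
   top 0.053795637417618856 [413.7 301.1] [67.5 55.1] 61.4
[227. 335.] 772 mean [0.6332 0.4732 0.0522] z98 0.08116556195337495 rect [624.9 476.4] [47.1 71.4] 89.9
   top 0.06600994282572632 [624.9 476.4] [47.1 71.4] 90.0
[307. 371.] 1185 mean [0.4558 0.47   0.0238] z98 0.02710582827615512 rect [458.  470.2] [88.  57.7] 19.6
```

```bash
cat > plan.py <<'E'
import numpy as np
from scipy.spatial.transform import Rotation as Ro
# pose=(x mm,y mm,z mm,yaw deg), tool down
def call(p0,targets,label=''):
    """rows for one call from commanded p0; returns the pose actually commanded after rounding"""
    R=Ro.from_euler('xyz',[180,0,p0[3]],degrees=True).as_matrix();out=[]
    for t in targets:
        d=R.T@(np.array(t[:3])-p0[:3])/500; a=-((t[3]-p0[3]+180)%360-180)/180
        out.append([round(float(v),3) for v in (*d,a)])
    l=out[-1];e=(np.array(p0[:3])+R@np.array(l[:3])*500).tolist()+[p0[3]-l[3]*180]
    print(label,out,'->',np.round(e,1).tolist());return e
E
python3 - <<'E'
from plan import *
p=[221,-504,206,23.709]
p=call(p,[[424,-250,206,74]])
p=call(p,[[627,3,180,74],[627,3,100,74]])
E
```

```text
[[0.576, -0.302, -0.0, -0.279]] -> [424.0, -249.9, 206.0, 73.9]
 [[0.599, 0.25, 0.052, -0.0], [0.599, 0.25, 0.212, -0.0]] -> [627.0, 3.2, 100.0, 73.9]
```

Call:
apply_moves:
  targets:
    - [0.576, -0.302, 0, -0.279]
    - [0.576, -0.302, 0, -0.279]
    - [0.576, -0.302, 0, -0.279]
    - [0.576, -0.302, 0, -0.279]
    - [0.576, -0.302, 0, -0.279]
    - [0.576, -0.302, 0, -0.279]
    - [0.576, -0.302, 0, -0.279]
    - [0.576, -0.302, 0, -0.279]
  jaw: -0.1
  newtons: 4

```text
t: 0.77
tool_pos: [0.4252, -0.2468, 0.2051]
eef_rot: [-180.0, -0.0, 74.2]
contact_force: [-0.4, -0.8, 0.2]
gripper_width: 0.55
finger_force: 0.0
```

Call:
apply_moves:
  targets:
    - [0.599, 0.25, 0.052, 0]
    - [0.599, 0.25, 0.052, 0]
    - [0.599, 0.25, 0.052, 0]
    - [0.599, 0.25, 0.052, 0]
    - [0.599, 0.25, 0.052, 0]
    - [0.599, 0.25, 0.052, 0]
    - [0.599, 0.25, 0.052, 0]
    - [0.599, 0.25, 0.052, 0]

```text
t: 1.43
tool_pos: [0.628, 0.0065, 0.1782]
eef_rot: [-179.9, -0.0, 74.0]
contact_force: [0.9, -0.4, 1.2]
gripper_width: 0.548
finger_force: 0.0
```

Call:
apply_moves:
  targets:
    - [0, 0, 0.16, 0]
    - [0, 0, 0.16, 0]
    - [0, 0, 0.16, 0]
    - [0, 0, 0.16, 0]

```text
t: 1.77
tool_pos: [0.6245, 0.004, 0.0957]
eef_rot: [-179.5, 0.1, 73.9]
contact_force: [0.1, 0.2, 0.8]
gripper_width: 0.553
finger_force: 0.0
```

```bash
python3 - <<'E'
from h import *
s=observe();print(s['tool_pos'],s['eef_rot'][2])
out=[]
for n in("top","side"):
    c=capture(n);np.savez(f"{n}1.npz",**{k:c[k] for k in("image","range_z","mtx","R","t")})
    u,v=px(c,s['tool_pos']).astype(int);print(n,px(c,s['tool_pos']))
    out.append(cv2.resize(c["image"][v-50:v+50,u-50:u+50,::-1],(400,400),interpolation=cv2.INTER_NEAREST))
print(observe()['tool_pos'])
cv2.imwrite("pics/a1.png",np.hstack(out))
E
```

```text
[0.62449257 0.00398953 0.09570439] 73.94260908102149
top [322.89000933 182.42408536]
side [316.06110436 180.2741074 ]
[0.62837243 0.00318667 0.10188947]
```

View pics/a1.png

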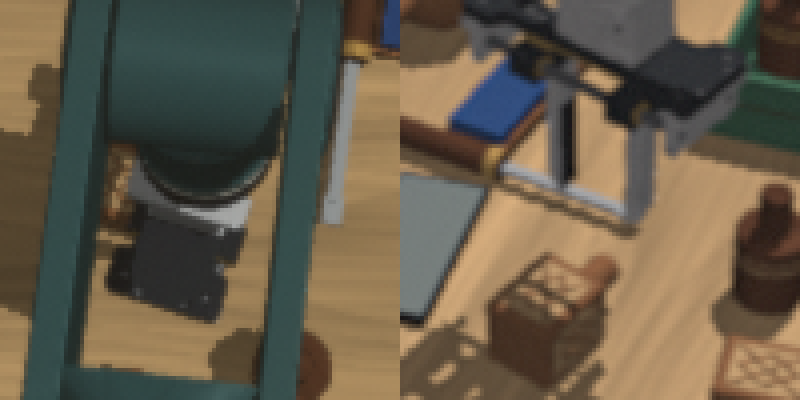

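Side crop: the fingertips are at about (565,188) and (635,220), so their midpoint is the predicted TCP pixel, within 1 px. The side camera can be trusted. Checking the offset with depth.

```bash
python3 - <<'E'
from h import *
np.set_printoptions(precision=4,suppress=True)
a=np.radians(74);T=np.array([.627,.0032]);ex=np.array([np.cos(a),np.sin(a)]);ey=np.array([np.sin(a),-np.cos(a)])
c=dict(np.load("side1.npz"));W=cloud(c).reshape(-1,3)
W=W[np.linalg.norm(W[:,:2]-T,axis=1)<.06]
W=W[(W[:,2]>.08)&(W[:,2]<.15)]
L=(W[:,:2]-T);lx=L@ex;ly=L@ey
print('minz',np.percentile(W[:,2],[1,3]))
for nm,k in(('f-',ly<0),('f+',ly>0)):print(nm,k.sum(),'x',np.percentile(lx[k],[3,25,50,75,97])*1e3,'y',np.percentile(ly[k],[3,25,50,75,97])*1e3)
# jar / packed knob / vase knob top from both views
for n in("top","side"):
    c=dict(np.load(f"{n}0.npz"));W=cloud(c).reshape(-1,3)
    for q in((.519,-.053),(.58,-.31)):
        k=(np.linalg.norm(W[:,:2]-q,axis=1)<.035)&(W[:,2]>.088)&(W[:,2]<.12);p=W[k]
        r=cv2.minEnclosingCircle((p[:,:2]*1000).astype(np.float32)) if k.sum() else 0
        print(n,q,k.sum(),p.mean(0),r,np.percentile(p[:,2],50))
E
```

```text
minz [0.0996 0.1025]
f- 96 x [-6.8681  1.1271  7.9394  9.5923 12.3285] y [-42.347  -40.7855 -39.6343 -35.5144 -29.0672]
f+ 115 x [-6.8794  0.1793  7.4735  9.5915 11.8923] y [21.3711 22.8421 24.1975 27.8025 34.0404]
top (0.519, -0.053) 62 [ 0.5201 -0.0568  0.0943] ((519.7203979492188, -56.518760681152344), 11.596480369567871) 0.09408743335620695
top (0.58, -0.31) 75 [ 0.5851 -0.3101  0.1016] ((585.7159423828125, -311.4075927734375), 11.794456481933594) 0.10242024991636434
side (0.519, -0.053) 46 [ 0.5176 -0.0518  0.0927] ((518.1441040039062, -53.05495071411133), 12.049036026000977) 0.09249478930615526
side (0.58, -0.31) 47 [ 0.5824 -0.3045  0.0977] ((581.415283203125, -307.02923583984375), 13.840285301208496) 0.098740844231667
```

```bash
python3 - <<'E'
from plan import *
def arc(a,b,n=8,z0=9):
    f=lambda t:(90-(90*np.cos(t)-27*np.sin(t)), 90*np.sin(t)+27*np.cos(t)-27)
    t0=f(np.radians(a));return [[round((f(np.radians(t))[0]-t0[0])/500,3),0,round(-(f(np.radians(t))[1]-t0[1])/500,3),0] for t in np.linspace(a,b,n+1)[1:]]
print(arc(0,48));print(arc(48,90))
p=[627,3.2,100,73.9];p=call(p,[[628.2,2.5,40,74],[628.2,2.5,9,74]])
E
```

```text
[[np.float64(0.007), 0, np.float64(-0.019), 0], [np.float64(0.015), 0, np.float64(-0.036), 0], [np.float64(0.025), 0, np.float64(-0.053), 0], [np.float64(0.038), 0, np.float64(-0.069), 0], [np.float64(0.051), 0, np.float64(-0.083), 0], [np.float64(0.066), 0, np.float64(-0.095), 0], [np.float64(0.082), 0, np.float64(-0.107), 0], [np.float64(0.1), 0, np.float64(-0.116), 0]]
[[np.float64(0.016), 0, np.float64(-0.007), 0], [np.float64(0.032), 0, np.float64(-0.012), 0], [np.float64(0.049), 0, np.float64(-0.015), 0], [np.float64(0.066), 0, np.float64(-0.017), 0], [np.float64(0.083), 0, np.float64(-0.018), 0], [np.float64(0.101), 0, np.float64(-0.017), 0], [np.float64(0.118), 0, np.float64(-0.014), 0], [np.float64(0.134), 0, np.float64(-0.01), 0]]
 [[-0.001, 0.003, 0.12, -0.001], [-0.001, 0.003, 0.182, -0.001]] -> [628.3, 2.3, 9.0, 74.1]
```

Now descend, grip, and pivot.

Call:
apply_moves:
  targets:
    - [-0.001, 0.003, 0.06, 0]
    - [-0.001, 0.003, 0.12, 0]
    - [-0.001, 0.003, 0.16, 0]
    - [-0.001, 0.003, 0.182, 0]
    - [-0.001, 0.003, 0.182, 0]

```text
t: 2.28
tool_pos: [0.6284, 0.0022, 0.0084]
eef_rot: [-180.0, 0.0, 73.9]
contact_force: [0.4, 0.6, -1.4]
gripper_width: 0.548
finger_force: 0.0
```

Call:
apply_moves:
  targets:
    - [0, 0, 0, 0]
    - [0, 0, 0, 0]
    - [0, 0, 0, 0]
    - [0, 0, 0, 0]
    - [0, 0, 0, 0]
    - [0, 0, 0, 0]
  jaw: 1
  newtons: 4

```text
t: 2.78
tool_pos: [0.6293, 0.0025, 0.0099]
eef_rot: [179.9, -0.0, 73.9]
contact_force: [0.2, -1.3, 2.5]
gripper_width: 0.256
finger_force: 4.0
```

Call:
apply_moves:
  targets:
    - [0.007, 0, -0.019, 0]
    - [0.015, 0, -0.036, 0]
    - [0.025, 0, -0.053, 0]
    - [0.038, 0, -0.069, 0]
    - [0.051, 0, -0.083, 0]
    - [0.066, 0, -0.095, 0]
    - [0.082, 0, -0.107, 0]
    - [0.1, 0, -0.116, 0]

```text
t: 3.45
tool_pos: [0.6427, 0.0516, 0.0674]
eef_rot: [180.0, 0.0, 73.9]
contact_force: [-0.6, -0.2, -0.6]
gripper_width: 0.253
finger_force: 4.0
```

```bash
python3 - <<'E'
from h import *
s=observe();c=capture("side")
u,v=px(c,s['tool_pos']).astype(int)
cv2.imwrite("pics/a2.png",cv2.resize(c["image"][v-50:v+50,u-60:u+60,::-1],(480,400),interpolation=cv2.INTER_NEAREST))
E
```

```text
(no output)
```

View pics/a2.png

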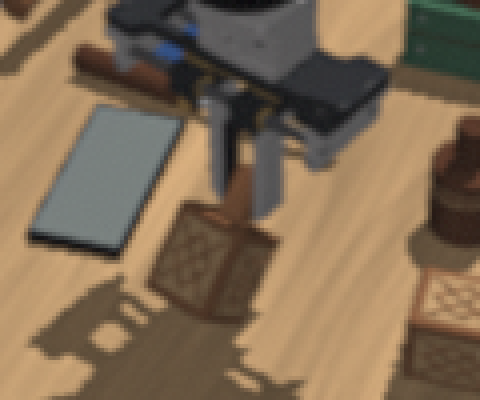

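The side crop shows the vase swinging up about its foot, with the neck held at (238,195) at roughly 45°. Finishing the arc.

Call:
apply_moves:
  targets:
    - [0.016, 0, -0.007, 0]
    - [0.032, 0, -0.012, 0]
    - [0.049, 0, -0.015, 0]
    - [0.066, 0, -0.017, 0]
    - [0.083, 0, -0.018, 0]
    - [0.101, 0, -0.017, 0]
    - [0.118, 0, -0.014, 0]
    - [0.134, 0, -0.009, 0]

```text
t: 4.17
tool_pos: [0.6612, 0.1163, 0.0711]
eef_rot: [180.0, -0.0, 73.9]
contact_force: [-0.5, -1.0, 4.5]
gripper_width: 0.255
finger_force: 4.0
```

Call:
apply_moves:
  targets:
    - [0, 0, 0.003, 0]
    - [0, 0, 0.004, 0]
    - [0, 0, 0.004, 0]

```text
t: 4.42
tool_pos: [0.6612, 0.1162, 0.0698]
eef_rot: [180.0, -0.1, 74.0]
contact_force: [-0.8, 2.6, 4.5]
gripper_width: 0.256
finger_force: 4.0
```

```bash
python3 - <<'E'
from h import *
s=observe();c=capture("side")
u,v=px(c,s['tool_pos']).astype(int)
cv2.imwrite("pics/a3.png",cv2.resize(c["image"][v-50:v+50,u-60:u+60,::-1],(480,400),interpolation=cv2.INTER_NEAREST))
E
```

```text
(no output)
```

View pics/a3.png

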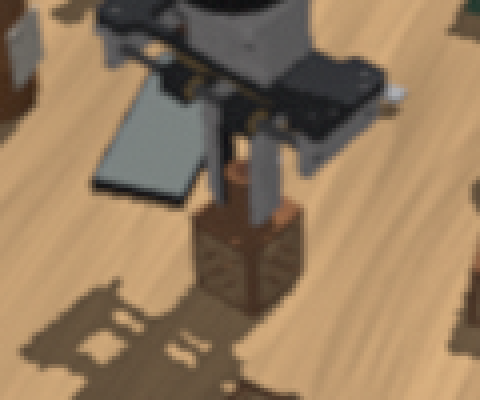

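```bash
python3 - <<'E'
from plan import *
p=[660.4,114.8,69.5,73.93]
p=call(p,[[660.4,114.8,150,73.93]],'lift')
p=call(p,[[588.6,323.7,150,88]],'B above');p=call(p,[[588.6,323.7,9,88]],'B down')
e=np.array([-np.cos(np.radians(p[3])),-np.sin(np.radians(p[3]))])*117
q=[p[0]+e[0],p[1]+e[1],69.5,p[3]];print('B stand',q)
q=call(q,[[q[0],q[1],150,q[3]]],'lift')
q=call(q,[[466-38.9,67.4-3.4,150,5]],'C above');q=call(q,[[466-38.9,67.4-3.4,9,5]],'C down')
E
```

```text
lift [[0.0, 0.0, -0.161, -0.0]] -> [660.4, 114.8, 150.0, 73.9]
B above [[0.362, -0.254, -0.0, -0.078]] -> [588.5, 323.9, 150.0, 88.0]
B down [[-0.0, 0.0, 0.282, -0.0]] -> [588.5, 323.9, 9.0, 88.0]
B stand [np.float64(584.3210502608939), np.float64(206.95577897275206), 69.5, 87.97]
lift [[0.0, 0.0, -0.161, -0.0]] -> [584.3, 207.0, 150.0, 88.0]
C above [[-0.297, -0.304, -0.0, 0.461]] -> [427.2, 63.9, 150.0, 5.0]
C down [[-0.0, -0.0, 0.282, -0.0]] -> [427.2, 63.9, 9.0, 5.0]
```

Call:
apply_moves:
  targets:
    - [0, 0, 0, 0]
    - [0, 0, 0, 0]
    - [0, 0, 0, 0]
    - [0, 0, -0.04, 0]
    - [0, 0, -0.1, 0]
    - [0, 0, -0.16, 0]
    - [0, 0, -0.16, 0]
  jaw: -0.1

```text
t: 5.05
tool_pos: [0.6641, 0.115, 0.1565]
eef_rot: [179.3, -0.2, 73.9]
contact_force: [0.1, 0.7, 2.0]
gripper_width: 0.55
finger_force: 0.0
```

Call:
apply_moves:
  targets:
    - [0.362, -0.254, 0, -0.078]
    - [0.362, -0.254, 0, -0.078]
    - [0.362, -0.254, 0, -0.078]
    - [0.362, -0.254, 0, -0.078]
    - [0.362, -0.254, 0, -0.078]
    - [0.362, -0.254, 0, -0.078]
    - [0.362, -0.254, 0, -0.078]
    - [0.362, -0.254, 0, -0.078]

```text
t: 5.72
tool_pos: [0.5888, 0.3237, 0.1481]
eef_rot: [-180.0, 0.1, 88.0]
contact_force: [-0.5, 0.2, -1.1]
gripper_width: 0.549
finger_force: 0.0
```

Call:
apply_moves:
  targets:
    - [0, 0, 0.08, 0]
    - [0, 0, 0.15, 0]
    - [0, 0, 0.22, 0]
    - [0, 0, 0.26, 0]
    - [0, 0, 0.281, 0]
    - [0, 0, 0.281, 0]
    - [0, 0, 0.281, 0]

```text
t: 6.3
tool_pos: [0.59, 0.3228, 0.0089]
eef_rot: [180.0, 0.0, 87.8]
contact_force: [0.2, -0.4, 0.6]
gripper_width: 0.55
finger_force: 0.0
```

```bash
python3 - <<'E'
from h import *
s=observe();o=[]
for n in("side","top"):
    c=capture(n)
    u,v=px(c,s['tool_pos']).astype(int)
    if n=="side":v,u=v-20,u+20
    o.append(cv2.resize(c["image"][v-50:v+50,u-50:u+50,::-1],(400,400),interpolation=cv2.INTER_NEAREST))
cv2.imwrite("pics/b1.png",np.hstack(o))
E
```

```text
(no output)
```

View pics/b1.png

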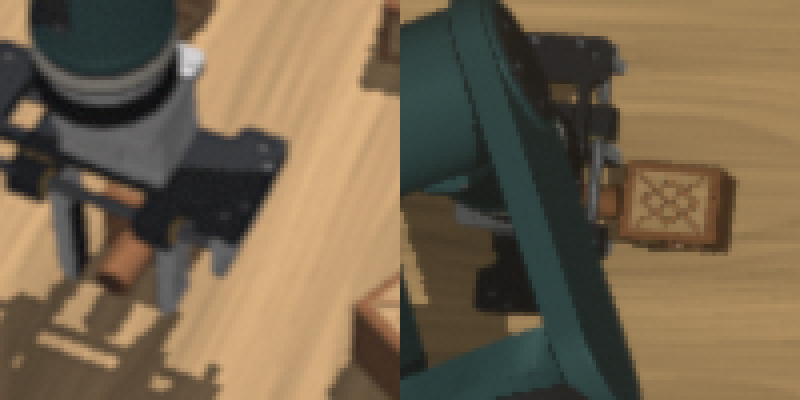

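The neck sits between the fingers (side crop around (125,255)) with the body clear of them. Gripping and pivoting with mirrored x.

Call:
apply_moves:
  targets:
    - [0, 0, 0, 0]
    - [0, 0, 0, 0]
    - [0, 0, 0, 0]
    - [0, 0, 0, 0]
    - [0, 0, 0, 0]
    - [0, 0, 0, 0]
  jaw: 1
  newtons: 4

```text
t: 6.9
tool_pos: [0.5891, 0.3245, 0.009]
eef_rot: [180.0, -0.0, 88.0]
contact_force: [-0.6, 0.7, 2.1]
gripper_width: 0.251
finger_force: 4.0
```

Call:
apply_moves:
  targets:
    - [-0.007, 0, -0.019, 0]
    - [-0.015, 0, -0.036, 0]
    - [-0.025, 0, -0.053, 0]
    - [-0.038, 0, -0.069, 0]
    - [-0.051, 0, -0.083, 0]
    - [-0.066, 0, -0.095, 0]
    - [-0.082, 0, -0.107, 0]
    - [-0.1, 0, -0.116, 0]

```text
t: 7.57
tool_pos: [0.5873, 0.2737, 0.0676]
eef_rot: [179.9, -0.0, 88.0]
contact_force: [-0.3, 0.4, -0.2]
gripper_width: 0.251
finger_force: 4.0
```

Call:
apply_moves:
  targets:
    - [-0.016, 0, -0.007, 0]
    - [-0.032, 0, -0.012, 0]
    - [-0.049, 0, -0.015, 0]
    - [-0.066, 0, -0.017, 0]
    - [-0.083, 0, -0.018, 0]
    - [-0.101, 0, -0.017, 0]
    - [-0.118, 0, -0.014, 0]
    - [-0.134, 0, -0.009, 0]

```text
t: 8.23
tool_pos: [0.5849, 0.2061, 0.071]
eef_rot: [180.0, 0.0, 88.0]
contact_force: [0.2, -0.2, 1.9]
gripper_width: 0.254
finger_force: 4.0
```

Call:
apply_moves:
  targets:
    - [0, 0, 0.003, 0]
    - [0, 0, 0.004, 0]
    - [0, 0, 0.004, 0]

```text
t: 8.48
tool_pos: [0.5849, 0.2064, 0.0696]
eef_rot: [180.0, 0.1, 87.9]
contact_force: [-1.6, -2.8, 4.2]
gripper_width: 0.26
finger_force: 4.0
```

```bash
cat > chk.py <<'E'
from h import *
np.set_printoptions(precision=1,suppress=True)
def check(lo=.015,hi=.12,**k):
    for n in("top","side"):
        c=capture(n);W=cloud(c)
        for i,p,ce in clusters(W,lo,hi,box=(.25,.72,-.16,.43),amin=60):
            r=cv2.minAreaRect((p[:,:2]*1000).astype(np.float32));z=p[:,2].max()
            t=p[p[:,2]>.085];m=(t[:,:2].min(0)+t[:,:2].max(0))/2*1000 if len(t)>5 else None
            b=p[(p[:,2]>.055)&(p[:,2]<.075)]
            q=cv2.minAreaRect((b[:,:2]*1000).astype(np.float32)) if len(b)>20 else None
            print(n,ce,len(p),'z',np.percentile(p[:,2],99)*1e3,'ctr',np.array(r[0]),np.array(r[1]),round(r[2]),'knob',m,'shoulder',q and (np.array(q[0]),np.array(q[1]),round(q[2])))
if __name__=="__main__":check()
E
python3 chk.py
```

```text
top [283.7 171.8] 484 z 105.53292358951296 ctr [659.6 113. ] [55.8 55.8] 75 knob [659.4 112.6] shoulder (array([660.1, 113.1]), array([55.3, 55. ]), 75)
top [256.1 197.8] 190 z 77.36982763479041 ctr [583. 186.] [54.2 20.2] 2 knob None shoulder (array([583.2, 187.4]), array([19.1, 54. ]), 87)
top [344.4 224.2] 332 z 97.63731157953366 ctr [519.6 -56.5] [51.2 51.5] 46 knob [519.7 -56.5] shoulder (array([521. , -56.6]), array([51.2, 51.1]), 1)
top [298.6 240.1] 638 z 60.43462029511095 ctr [465.5  65.4] [102.   56.9] 6 knob None shoulder (array([483.3,  67.2]), array([64.9, 52.5]), 6)
side [359.  191.5] 461 z 95.52973496101883 ctr [517.1 -49.6] [54.  49.9] 13 knob [518.1 -51.7] shoulder (array([517. , -49.6]), array([53. , 49.9]), 13)
side [360.6 228.8] 786 z 57.359843257162076 ctr [463.5  69.5] [102.8  59.3] 5 knob None shoulder (array([481.1,  73.4]), array([49.5, 67.6]), 89)
side [297. 246.] 1072 z 117.61822984784102 ctr [610.5 175.7] [ 71.3 164.2] 39 knob [581.8 210.5] shoulder (array([624.3, 191.6]), array([ 66.3, 161.5]), 67)
side [356.4 305.8] 1081 z 57.63126970437523 ctr [404.1 285.2] [103.3  55.9] 61 knob None shoulder (array([413.7, 301.4]), array([63.3, 50.1]), 59)
```

```bash
python3 - <<'E'
from plan import *
p=[584.3,207,150,87.97]
p=call(p,[[388.7,248.5,150,61]],'D above');p=call(p,[[388.7,248.5,9,61]])
e=np.array([np.cos(np.radians(p[3])),np.sin(np.radians(p[3]))])*117
q=[p[0]+e[0],p[1]+e[1],150,p[3]];print('D stand',q)
q=call(q,[[427.2,63.7,150,5.5]],'C above')
e=np.array([np.cos(np.radians(q[3])),np.sin(np.radians(q[3]))])*117
print('C stand',q[0]+e[0],q[1]+e[1],q[3])
E
```

```text
D above [[0.069, -0.394, -0.0, 0.15]] -> [388.6, 248.5, 150.0, 61.0]
 [[0.0, 0.0, 0.282, -0.0]] -> [388.6, 248.5, 9.0, 61.0]
D stand [np.float64(445.4220174540848), np.float64(350.7574261621137), 150, 60.97]
C above [[-0.52, 0.247, 0.0, 0.308]] -> [427.2, 63.5, 150.0, 5.5]
C stand 543.6921032368132 74.76672719882016 5.530000000000001
```

Call:
apply_moves:
  targets:
    - [0, 0, 0, 0]
    - [0, 0, 0, 0]
    - [0, 0, 0, 0]
    - [0, 0, -0.04, 0]
    - [0, 0, -0.1, 0]
    - [0, 0, -0.161, 0]
    - [0, 0, -0.161, 0]
  jaw: -0.1

```text
t: 9.17
tool_pos: [0.5881, 0.2086, 0.1567]
eef_rot: [179.3, -0.2, 88.0]
contact_force: [0.8, 0.3, 2.2]
gripper_width: 0.55
finger_force: 0.0
```

Call:
apply_moves:
  targets:
    - [0.069, -0.394, 0, 0.15]
    - [0.069, -0.394, 0, 0.15]
    - [0.069, -0.394, 0, 0.15]
    - [0.069, -0.394, 0, 0.15]
    - [0.069, -0.394, 0, 0.15]
    - [0.069, -0.394, 0, 0.15]
    - [0.069, -0.394, 0, 0.15]
    - [0.069, -0.394, 0, 0.15]

```text
t: 9.83
tool_pos: [0.3895, 0.2489, 0.1493]
eef_rot: [180.0, -0.0, 61.0]
contact_force: [0.0, -0.4, -1.1]
gripper_width: 0.549
finger_force: 0.0
```

Call:
apply_moves:
  targets:
    - [0, 0, 0.08, 0]
    - [0, 0, 0.15, 0]
    - [0, 0, 0.22, 0]
    - [0, 0, 0.26, 0]
    - [0, 0, 0.282, 0]
    - [0, 0, 0.282, 0]
    - [0, 0, 0.282, 0]

```text
t: 10.42
tool_pos: [0.3902, 0.2487, 0.0086]
eef_rot: [180.0, 0.0, 60.9]
contact_force: [-0.3, -0.1, 0.6]
gripper_width: 0.549
finger_force: 0.0
```

Call:
apply_moves:
  targets:
    - [0, 0, 0, 0]
    - [0, 0, 0, 0]
    - [0, 0, 0, 0]
    - [0, 0, 0, 0]
    - [0, 0, 0, 0]
    - [0, 0, 0, 0]
  jaw: 1
  newtons: 4

```text
t: 10.92
tool_pos: [0.3896, 0.2491, 0.0093]
eef_rot: [179.9, -0.1, 61.0]
contact_force: [-0.1, 0.1, 3.0]
gripper_width: 0.252
finger_force: 4.0
```

Call:
apply_moves:
  targets:
    - [0.007, 0, -0.019, 0]
    - [0.015, 0, -0.036, 0]
    - [0.025, 0, -0.053, 0]
    - [0.038, 0, -0.069, 0]
    - [0.051, 0, -0.083, 0]
    - [0.066, 0, -0.095, 0]
    - [0.082, 0, -0.107, 0]
    - [0.1, 0, -0.116, 0]

```text
t: 11.58
tool_pos: [0.4139, 0.2934, 0.0673]
eef_rot: [180.0, -0.0, 61.0]
contact_force: [-1.4, -0.7, -0.3]
gripper_width: 0.253
finger_force: 4.0
```

Call:
apply_moves:
  targets:
    - [0.016, 0, -0.007, 0]
    - [0.032, 0, -0.012, 0]
    - [0.049, 0, -0.015, 0]
    - [0.066, 0, -0.017, 0]
    - [0.083, 0, -0.018, 0]
    - [0.101, 0, -0.017, 0]
    - [0.118, 0, -0.014, 0]
    - [0.134, 0, -0.009, 0]

```text
t: 12.25
tool_pos: [0.4465, 0.3521, 0.071]
eef_rot: [180.0, -0.0, 61.0]
contact_force: [-1.3, -1.4, 5.5]
gripper_width: 0.257
finger_force: 4.0
```

Call:
apply_moves:
  targets:
    - [0, 0, 0.003, 0]
    - [0, 0, 0.004, 0]
    - [0, 0, 0.004, 0]

```text
t: 12.5
tool_pos: [0.4464, 0.352, 0.0697]
eef_rot: [180.0, -0.1, 61.0]
contact_force: [-1.2, 2.8, 3.3]
gripper_width: 0.256
finger_force: 4.0
```

Call:
apply_moves:
  targets:
    - [0, 0, 0, 0]
    - [0, 0, 0, 0]
    - [0, 0, 0, 0]
    - [0, 0, -0.04, 0]
    - [0, 0, -0.1, 0]
    - [0, 0, -0.161, 0]
    - [0, 0, -0.161, 0]
  jaw: -0.1

```text
t: 13.08
tool_pos: [0.4488, 0.3526, 0.1564]
eef_rot: [179.7, -0.6, 61.0]
contact_force: [1.7, -0.3, 1.4]
gripper_width: 0.555
finger_force: 0.0
```

Call:
apply_moves:
  targets:
    - [-0.52, 0.247, 0, 0.308]
    - [-0.52, 0.247, 0, 0.308]
    - [-0.52, 0.247, 0, 0.308]
    - [-0.52, 0.247, 0, 0.308]
    - [-0.52, 0.247, 0, 0.308]
    - [-0.52, 0.247, 0, 0.308]
    - [-0.52, 0.247, 0, 0.308]
    - [-0.52, 0.247, 0, 0.308]

```text
t: 13.75
tool_pos: [0.4268, 0.0576, 0.1488]
eef_rot: [179.8, 0.1, 4.7]
contact_force: [0.3, 0.5, 0.1]
gripper_width: 0.548
finger_force: 0.0
```

```bash
python3 chk.py; python3 -c "
from rig import *
print(observe()['tool_pos'],observe()['eef_rot'])"
```

```text
top [283.7 171.9] 485 z 106.00332806729885 ctr [659.4 112.9] [55.9 55.1] 74 knob [659.1 112.6] shoulder (array([659.5, 112.8]), array([55.9, 54.6]), 74)
top [249.2 198.2] 499 z 105.46135346724222 ctr [583.4 204.1] [55.7 55.4] 88 knob [584.2 204.8] shoulder (array([583.9, 204.6]), array([54.7, 54.4]), 87)
top [344.4 224.2] 328 z 97.91437395965075 ctr [519.7 -56.7] [51.1 51.7] 47 knob [519.6 -56.6] shoulder (array([520.9, -56.6]), array([51.2, 51.1]), 1)
top [298.2 229.8] 234 z 60.02008035692418 ctr [501.7  67.2] [29.7 55. ] 2 knob None shoulder (array([500.3,  68.8]), array([26.9, 51.2]), 1)
top [193.4 248.2] 561 z 105.71843362002355 ctr [445.2 347.1] [56.5 55.5] 60 knob [445.3 347.2] shoulder (array([444.9, 347.4]), array([55.8, 54.8]), 59)
side [359.  191.5] 452 z 94.77792606801815 ctr [517.2 -48.2] [53.6 47.6] 10 knob [518.2 -52.5] shoulder (array([517.4, -48.6]), array([52.8, 46.7]), 10)
side [287.7 218.5] 707 z 103.04981497637026 ctr [656.7 118. ] [58.5 56.4] 74 knob [657.3 117.5] shoulder (array([656.8, 118.3]), array([57.6, 54.6]), 72)
side [360.6 228.7] 783 z 57.3854306247017 ctr [463.   70.7] [102.4  58.2] 6 knob None shoulder (array([478.9,  71.8]), array([59.7, 50.9]), 5)
side [300.7 252.3] 784 z 102.85374887406901 ctr [580.9 209. ] [59.  55.9] 89 knob [581.1 208.9] shoulder (array([581.4, 209. ]), array([55.4, 57.8]), 1)
side [334.3 320.1] 989 z 103.47229739093463 ctr [442.1 352.5] [56.8 56.6] 62 knob [442.4 352.3] shoulder (array([441.8, 351.8]), array([56.4, 55.4]), 59)
[0.42720935 0.06204883 0.14892693] [1.79994432e+02 3.32916558e-02 5.30117273e+00]
```

Call:
apply_moves:
  targets:
    - [0, 0, 0.08, 0]
    - [0, 0, 0.15, 0]
    - [0, 0, 0.22, 0]
    - [0, 0, 0.26, 0]
    - [0, 0, 0.282, 0]
    - [0, 0, 0.282, 0]
    - [0, 0, 0.282, 0]

```text
t: 14.43
tool_pos: [0.427, 0.0647, 0.0078]
eef_rot: [-180.0, 0.1, 5.7]
contact_force: [1.0, 0.4, 0.1]
gripper_width: 0.55
finger_force: 0.0
```

Call:
apply_moves:
  targets:
    - [0, 0, 0, 0]
    - [0, 0, 0, 0]
    - [0, 0, 0, 0]
    - [0, 0, 0, 0]
    - [0, 0, 0, 0]
    - [0, 0, 0, 0]
  jaw: 1
  newtons: 4

```text
t: 14.93
tool_pos: [0.4283, 0.0638, 0.0092]
eef_rot: [180.0, -0.1, 5.5]
contact_force: [-0.8, 1.0, 2.1]
gripper_width: 0.256
finger_force: 4.0
```

Call:
apply_moves:
  targets:
    - [0.007, 0, -0.019, 0]
    - [0.015, 0, -0.036, 0]
    - [0.025, 0, -0.053, 0]
    - [0.038, 0, -0.069, 0]
    - [0.051, 0, -0.083, 0]
    - [0.066, 0, -0.095, 0]
    - [0.082, 0, -0.107, 0]
    - [0.1, 0, -0.116, 0]

```text
t: 15.6
tool_pos: [0.4786, 0.0687, 0.0675]
eef_rot: [180.0, -0.0, 5.5]
contact_force: [0.1, -0.4, -0.5]
gripper_width: 0.253
finger_force: 4.0
```

Call:
apply_moves:
  targets:
    - [0.016, 0, -0.007, 0]
    - [0.032, 0, -0.012, 0]
    - [0.049, 0, -0.015, 0]
    - [0.066, 0, -0.017, 0]
    - [0.083, 0, -0.018, 0]
    - [0.101, 0, -0.017, 0]
    - [0.118, 0, -0.014, 0]
    - [0.134, 0, -0.009, 0]

```text
t: 16.27
tool_pos: [0.5452, 0.0752, 0.0713]
eef_rot: [180.0, -0.0, 5.5]
contact_force: [-1.1, -0.1, 6.0]
gripper_width: 0.25
finger_force: 4.0
```

Call:
apply_moves:
  targets:
    - [0, 0, 0.003, 0]
    - [0, 0, 0.004, 0]
    - [0, 0, 0.004, 0]

```text
t: 16.52
tool_pos: [0.5456, 0.0752, 0.0702]
eef_rot: [180.0, -0.2, 5.5]
contact_force: [0.3, -0.3, 4.5]
gripper_width: 0.251
finger_force: 4.6
```

Call:
apply_moves:
  targets:
    - [0, 0, 0, 0]
    - [0, 0, 0, 0]
    - [0, 0, 0, 0]
    - [0, 0, 0, 0]
    - [0, 0, 0, 0]
    - [0, 0, 0, 0]
    - [0, 0, 0, 0]
    - [0, 0, 0, 0]
  jaw: -0.1

```text
t: 17.18
tool_pos: [0.5441, 0.0751, 0.0688]
eef_rot: [180.0, 0.0, 5.5]
contact_force: [-0.0, 0.1, 0.4]
gripper_width: 0.544
finger_force: 0.0
```

```bash
python3 chk.py | grep side;  python3 - <<'E'
from h import *
s=observe();c=capture("side")
cv2.imwrite("pics/c1.png",c["image"][100:400,150:550,::-1])
E
```

```text
side [359.  191.5] 462 z 95.07758984130066 ctr [516.7 -49.2] [54.3 51.8] 15 knob [517.8 -52.9] shoulder (array([517.3, -51.1]), array([52.7, 47.7]), 15)
side [318.9 217.9] 689 z 116.76811302648979 ctr [572.7  87.2] [56.4 92.1] 88 knob [563.9  97.9] shoulder (array([573.6,  83. ]), array([87.2, 54.5]), 3)
side [287.7 218.4] 700 z 103.44750336592188 ctr [657.7 118.4] [58.1 58.3] 74 knob [657.4 117.1] shoulder (array([657.2, 118.6]), array([58.1, 54.2]), 74)
side [300.7 252.3] 780 z 103.46006979876041 ctr [581.2 209.8] [58.6 55.3] 88 knob [581.7 210.4] shoulder (array([581.8, 208.9]), array([57.4, 55.2]), 87)
side [334.4 320.1] 989 z 103.95964581706586 ctr [442.5 352.6] [56.3 56.2] 60 knob [442.3 352. ] shoulder (array([442.6, 351.9]), array([55.5, 55.6]), 61)
```

View pics/c1.png

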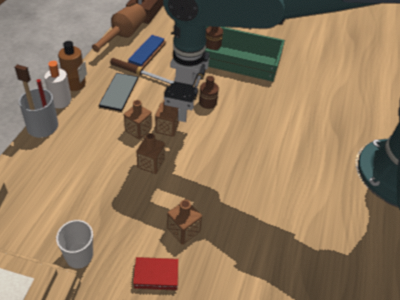

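All four vases stand and the gripper is open (crop: (137,122), (166,122), (150,155), (184,222)). Now packing, starting with the vase already between the fingers.

```bash
python3 - <<'E'
from plan import *
a=np.radians(2)
def slot(x,y,z):return [496+x*np.cos(a)-y*np.sin(a),-281.5+x*np.sin(a)+y*np.cos(a),z,2]
p=[543.7,74.8,194.5,5.53]
p=call(p,[slot(-85,30.5,194.5)]);p=call(p,[slot(-85,30.5,140)])
E
```

```text
[[-0.33, 0.629, 0.0, 0.02]] -> [409.8, -254.1, 194.5, 1.9]
 [[0.0, -0.0, 0.109, -0.0]] -> [409.8, -254.1, 140.0, 1.9]
```

Call:
apply_moves:
  targets:
    - [0, 0, 0, 0]
    - [0, 0, 0, 0]
    - [0, 0, 0, 0]
    - [0, 0, 0, 0]
    - [0, 0, 0, 0]
    - [0, 0, 0, 0]
  jaw: 1
  newtons: 20

```text
t: 17.83
tool_pos: [0.5442, 0.0751, 0.069]
eef_rot: [180.0, -0.0, 5.5]
contact_force: [0.6, -0.5, -0.4]
gripper_width: 0.162
finger_force: 0.0
```

Call:
apply_moves:
  targets:
    - [0, 0, -0.03, 0]
    - [0, 0, -0.07, 0]
    - [0, 0, -0.12, 0]
    - [0, 0, -0.17, 0]
    - [0, 0, -0.22, 0]
    - [0, 0, -0.25, 0]
    - [0, 0, -0.25, 0]

```text
t: 18.42
tool_pos: [0.5464, 0.0752, 0.1988]
eef_rot: [180.0, -0.5, 5.5]
contact_force: [-0.3, -0.2, 0.4]
gripper_width: 0.007
finger_force: 0.0
```

The fingers shut on nothing, so this vase has probably been knocked aside. Looking.

```bash
python3 chk.py;  python3 - <<'E'
from h import *
c=capture("side")
cv2.imwrite("pics/c2.png",cv2.resize(c["image"][130:350,220:440,::-1],(600,600),interpolation=cv2.INTER_NEAREST))
E
```

```text
top [344.4 224.2] 330 z 98.31078429709133 ctr [519.6 -56.5] [51.1 52. ] 47 knob [519.6 -56.4] shoulder (array([519.8, -56.7]), array([51.1, 51.4]), 47)
top [193.4 248.1] 559 z 105.43504098273472 ctr [445.5 347.2] [56.9 55.5] 60 knob [445.3 347.5] shoulder (array([444.9, 347.7]), array([56.7, 54.7]), 60)
side [359.  191.4] 457 z 95.75281487223349 ctr [516.9 -49.6] [54.1 53.1] 14 knob [518.7 -51.4] shoulder (array([517.2, -50.5]), array([53. , 51.2]), 14)
side [317.4 216.4] 669 z 103.1485814605027 ctr [587.7  84. ] [56.  58.9] 5 knob [588.5  82.6] shoulder (array([588.9,  83.6]), array([54.5, 56.8]), 6)
side [287.8 218.4] 701 z 103.31819060302776 ctr [657.  117.5] [58.7 56.8] 74 knob [657.3 117.8] shoulder (array([657.3, 117.6]), array([58.5, 56.6]), 75)
side [300.7 252.2] 780 z 103.46079136992985 ctr [581.7 210.2] [58.7 56.8] 89 knob [582.1 209.2] shoulder (array([581.9, 209. ]), array([55.5, 56.2]), 1)
side [334.3 320.1] 988 z 103.77116065480942 ctr [441.7 352.8] [57.1 55. ] 59 knob [442.2 352. ] shoulder (array([442.2, 352.6]), array([56.9, 54.4]), 60)
```

View pics/c2.png

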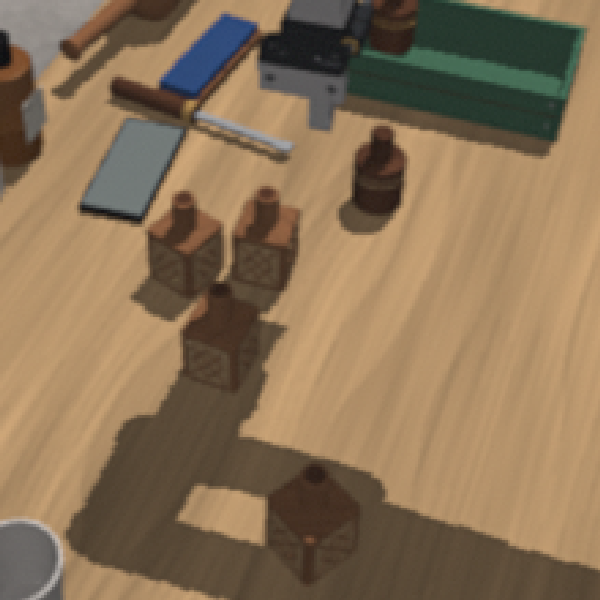

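The side crop shows the vase standing at (267,237), moved about 45 mm along x, and everything else upright. Regrasping it there.

```bash
python3 - <<'E'
from plan import *
a=np.radians(2)
def slot(x,y,z):return [496+x*np.cos(a)-y*np.sin(a),-281.5+x*np.sin(a)+y*np.cos(a),z,2]
p=[543.7,74.8,194.5,5.53]
p=call(p,[[591.2,81,194.5,5.53]]);p=call(p,[[*p[:2],69.5,p[3]]]);p=call(p,[[*p[:2],194.5,p[3]]])
p=call(p,[slot(-85,30.5,194.5)]);p=call(p,[slot(-85,30.5,145)])
E
```

```text
[[0.096, -0.003, -0.0, -0.0]] -> [591.3, 80.9, 194.5, 5.5]
 [[0.0, -0.0, 0.25, -0.0]] -> [591.3, 80.9, 69.5, 5.5]
 [[0.0, 0.0, -0.25, -0.0]] -> [591.3, 80.9, 194.5, 5.5]
 [[-0.426, 0.632, 0.0, 0.02]] -> [409.8, -254.1, 194.5, 1.9]
 [[0.0, -0.0, 0.099, -0.0]] -> [409.8, -254.1, 145.0, 1.9]
```

Call:
apply_moves:
  targets:
    - [0.096, 0.003, 0, 0]
    - [0.096, 0.003, 0, 0]
    - [0.096, 0.003, 0, 0]
    - [0.096, 0.003, 0, 0]
    - [0.096, 0.003, 0, 0]
    - [0.096, 0.003, 0, 0]
  jaw: -0.1

```text
t: 19.07
tool_pos: [0.5916, 0.0783, 0.1947]
eef_rot: [180.0, -0.1, 5.5]
contact_force: [1.0, -0.7, -0.1]
gripper_width: 0.396
finger_force: 0.0
```

Call:
apply_moves:
  targets:
    - [0, 0, 0.06, 0]
    - [0, 0, 0.12, 0]
    - [0, 0, 0.18, 0]
    - [0, 0, 0.22, 0]
    - [0, 0, 0.25, 0]
    - [0, 0, 0.25, 0]
    - [0, 0, 0.25, 0]

```text
t: 19.65
tool_pos: [0.5916, 0.0782, 0.0696]
eef_rot: [180.0, -0.0, 5.5]
contact_force: [-1.5, -0.2, 0.6]
gripper_width: 0.553
finger_force: 0.0
```

Call:
apply_moves:
  targets:
    - [0, 0, 0, 0]
    - [0, 0, 0, 0]
    - [0, 0, 0, 0]
    - [0, 0, 0, 0]
    - [0, 0, 0, 0]
    - [0, 0, 0, 0]
  jaw: 1
  newtons: 20

```text
t: 20.15
tool_pos: [0.5923, 0.0783, 0.0694]
eef_rot: [-180.0, -0.0, 5.5]
contact_force: [-0.5, -0.3, 1.8]
gripper_width: 0.247
finger_force: 20.0
```

Call:
apply_moves:
  targets:
    - [0, 0, -0.03, 0]
    - [0, 0, -0.07, 0]
    - [0, 0, -0.12, 0]
    - [0, 0, -0.17, 0]
    - [0, 0, -0.22, 0]
    - [0, 0, -0.25, 0]
    - [0, 0, -0.25, 0]

```text
t: 20.73
tool_pos: [0.5941, 0.0783, 0.1986]
eef_rot: [180.0, -0.5, 5.5]
contact_force: [0.4, -0.2, -1.0]
gripper_width: 0.254
finger_force: 20.0
```

Call:
apply_moves:
  targets:
    - [-0.05, 0.07, 0, 0]
    - [-0.1, 0.14, 0, 0.01]
    - [-0.14, 0.21, 0, 0.02]
    - [-0.19, 0.28, 0, 0.02]
    - [-0.24, 0.35, 0, 0.02]
    - [-0.28, 0.42, 0, 0.02]
    - [-0.33, 0.49, 0, 0.02]
    - [-0.33, 0.49, 0, 0.02]

```text
t: 21.4
tool_pos: [0.4476, -0.1866, 0.1921]
eef_rot: [179.9, 0.3, 1.5]
contact_force: [-0.6, 0.1, -2.6]
gripper_width: 0.249
finger_force: 20.0
```

```bash
python3 - <<'E'
from plan import *
from rig import observe
s=observe();print(s['tool_pos'],s['finger_force'],s['gripper_width'])
a=np.radians(2)
def slot(x,y,z):return [496+x*np.cos(a)-y*np.sin(a),-281.5+x*np.sin(a)+y*np.cos(a),z,2]
p=[591.6,77.9,194.5,5.53]
R=Ro.from_euler('xyz',[180,0,5.53],degrees=True).as_matrix()
d=np.array(p[:3])+R@np.array([-.33,.49,0])*500
p=[*d,5.53-3.6];print(p)
p=call(p,[slot(-85,30.5,194.5)]);p=call(p,[slot(-85,30.5,145)])
E
```

```text
[ 0.44756867 -0.18663756  0.19207764] 19.993989765644073 0.24903136985531216
[np.float64(450.97782752058333), np.float64(-181.86028296714105), np.float64(194.50000000000003), 1.9300000000000002]
 [[-0.087, 0.141, 0.0, -0.0]] -> [409.9, -253.8, 194.5, 1.9]
 [[0.0, 0.0, 0.099, -0.0]] -> [409.9, -253.8, 145.0, 1.9]
```

Hover low over the slot and compare the held vase with the crate in the cameras.

Call:
apply_moves:
  targets:
    - [-0.04, 0.07, 0, 0]
    - [-0.087, 0.141, 0, 0]
    - [-0.087, 0.141, 0.03, 0]
    - [-0.087, 0.141, 0.07, 0]
    - [-0.087, 0.141, 0.099, 0]
    - [-0.087, 0.141, 0.099, 0]
    - [-0.087, 0.141, 0.099, 0]

```text
t: 21.98
tool_pos: [0.4094, -0.2525, 0.1424]
eef_rot: [-179.8, 0.2, 1.9]
contact_force: [0.4, 0.1, -2.0]
gripper_width: 0.251
finger_force: 20.0
```

```bash
cat > cr.py <<'E'
from h import *
np.set_printoptions(precision=1,suppress=True)
def crate(n,c):
    """rim outer rectangle from saved first picture of this camera"""
    W=cloud(dict(np.load(f"{n}0.npz")));m=[p for i,p,ce in clusters(W,.05,.07,box=(.3,.7,-.42,-.15),amin=300)]
    p=np.vstack(m);r=cv2.minAreaRect((p[:,:2]*1000).astype(np.float32));return r
def loc(r,q):
    a=np.radians(r[2] if r[1][0]>r[1][1] else r[2]-90);d=np.asarray(q)-r[0]
    return np.array([d@[np.cos(a),np.sin(a)],d@[-np.sin(a),np.cos(a)]])
E
python3 - <<'E'
from cr import *
s=observe();print(s['tool_pos'])
o=[]
for n in("top","side"):
    c=capture(n);r=crate(n,c);print(n,np.array(r[0]),np.array(r[1]),r[2])
    u,v=px(c,s['tool_pos']).astype(int)
    o.append(cv2.resize(c["image"][v-60:v+60,u-60:u+60,::-1],(400,400),interpolation=cv2.INTER_NEAREST))
    W=cloud(c).reshape(-1,3);L=(W[:,:2]-np.array([.4099,-.2538]))
    p=W[(np.abs(L).max(1)<.045)&(W[:,2]>.085)&(W[:,2]<.15)]
    if len(p)>30:
        b=cv2.minAreaRect((p[:,:2]*1000).astype(np.float32));print(len(p),np.array(b[0]),np.array(b[1]),b[2],'local',loc(r,b[0]),'xy pct',np.percentile(p,[2,98],axis=0)*1e3)
cv2.imwrite("pics/d1.png",np.hstack(o))
E
```

```text
[ 0.4 -0.3  0.1]
top [ 495.6 -282.5] [256.8 140.3] 1.9699259996414185
side [ 493.4 -277.6] [257.6 147.9] 1.8304623365402222
473 [ 407.8 -247.7] [56.8 62.9] 1.595376968383789 local [-84.6  32.6] xy pct [[ 380.  -272.2   86.9]
 [ 433.2 -220.2  143.4]]
```

View pics/d1.png

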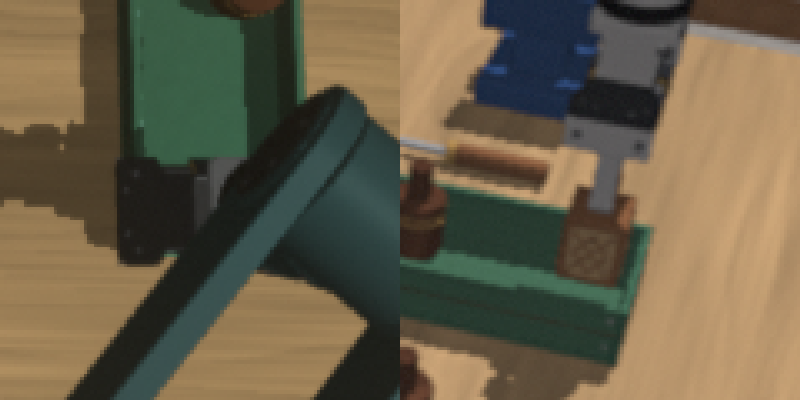

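The vase hovers over the near-left corner of the crate: side crop, body at (595,240) inside the rim, right wall at (640,250). Checking the gap to the near wall in side-camera depth.

```bash
python3 - <<'E'
from cr import *
c=capture("side");W=cloud(c).reshape(-1,3)*1e3
for x0,x1 in((390,430),(450,500)):
    k=(W[:,0]>x0)&(W[:,0]<x1)&(W[:,1]>-235)&(W[:,1]<-185)&(W[:,2]>15)&(W[:,2]<52);print('outer wall y',np.percentile(W[k,1],[10,50,90]),k.sum())
    k=(W[:,0]>x0)&(W[:,0]<x1)&(W[:,1]>-240)&(W[:,1]<-185)&(W[:,2]>58)&(W[:,2]<68);print('rim y',np.percentile(W[k,1],[2,10,50,90,98]),k.sum())
k=(W[:,0]>392)&(W[:,0]<428)&(W[:,1]>-240)&(W[:,1]<-200)&(W[:,2]>85)&(W[:,2]<125);print('vase +y face',np.percentile(W[k,1],[10,50,90]))
k=(W[:,0]>355)&(W[:,0]<480)&(W[:,1]>-225)&(W[:,1]<-215)&(W[:,2]>85)&(W[:,2]<125);print('vase x',np.percentile(W[k,0],[1,50,99]))
k=(W[:,0]>340)&(W[:,0]<400)&(W[:,1]>-330)&(W[:,1]<-220)&(W[:,2]>57)&(W[:,2]<66);print('-x rim',np.percentile(W[k,0],[1,10,50,90,99]))
E
```

```text
outer wall y [-216.7 -213.8 -211.5] 134
rim y [-222.  -219.7 -215.3 -211.7 -210.2] 34
outer wall y [-214.5 -211.4 -208.2] 161
rim y [-219.8 -216.8 -212.9 -209.3 -207.1] 38
vase +y face [-228.  -224.7 -221.8]
vase x [382.6 408.3 433.4]
-x rim [363.7 365.3 368.6 372.1 389.5]
```

Call:
apply_moves:
  targets:
    - [0, 0.002, 0.03, 0]
    - [0, 0.002, 0.06, 0]
    - [0, 0.002, 0.09, 0]
    - [0, 0.002, 0.115, 0]
    - [0, 0.002, 0.13, 0]
    - [0, 0.002, 0.136, 0]
    - [0, 0.002, 0.136, 0]
    - [0, 0.002, 0.136, 0]

```text
t: 22.8
tool_pos: [0.4111, -0.2549, 0.0776]
eef_rot: [179.9, -0.1, 1.9]
contact_force: [0.2, -0.3, -0.6]
gripper_width: 0.25
finger_force: 20.0
```

Call:
apply_moves:
  targets:
    - [0, 0, 0, 0]
    - [0, 0, 0, 0]
    - [0, 0, 0, 0]
    - [0, 0, -0.06, 0]
    - [0, 0, -0.12, 0]
    - [0, 0, -0.18, 0]
    - [0, 0, -0.236, 0]
    - [0, 0, -0.236, 0]
  jaw: -0.1

```text
t: 23.47
tool_pos: [0.4131, -0.2566, 0.202]
eef_rot: [179.5, -0.6, 1.9]
contact_force: [0.7, 0.1, 0.2]
gripper_width: 0.554
finger_force: 0.0
```

```bash
python3 chk.py|grep side; python3 - <<'E'
from cr import *
c=capture("side");W=cloud(c);
for z in (.1,):
    for i,p,ce in clusters(W,.098,.125,box=(.3,.65,-.4,-.15),amin=8):print(p.mean(0)*1e3,len(p))
from plan import *
a=np.radians(2)
p=[409.9,-254.8,195,1.93]
# B vase is at 584.3,207 yaw 88
p1=call(p,[[500,-20,195,40]]);p1=call(p1,[[584.3,207,195,88]]);p1=call(p1,[[584.3,207,69.5,88]])
j=call(p,[[520.4,-55,195,1.93]],'jar')
E
```

```text
side [359.  191.5] 461 z 94.50493739095883 ctr [517.8 -48.9] [53.6 51.8] 8 knob [518.6 -53. ] shoulder (array([517.4, -49. ]), array([52.8, 50.5]), 11)
side [287.8 218.6] 710 z 102.8366905000701 ctr [656.7 117.4] [58.7 56.7] 75 knob [657.3 118.3] shoulder (array([657. , 117.8]), array([58.1, 54.7]), 77)
side [300.7 252.3] 785 z 103.59070292169648 ctr [580.8 210.7] [57.6 55.7] 89 knob [582.3 208.8] shoulder (array([581.5, 209.4]), array([55.2, 54.6]), 89)
side [334.4 320.1] 989 z 103.7420550488147 ctr [441.8 352.8] [57.1 55.9] 60 knob [442.6 352.1] shoulder (array([442.3, 352.2]), array([56.4, 54.7]), 61)
[ 583.3 -306.8  101.1] 26
[ 408.8 -249.3  106.6] 53
 [[0.196, -0.463, -0.0, -0.211]] -> [500.0, -20.1, 195.0, 39.9]
 [[0.421, -0.24, -0.0, -0.267]] -> [584.5, 207.0, 195.0, 88.0]
 [[0.0, -0.0, 0.251, -0.0]] -> [584.5, 207.0, 69.5, 88.0]
jar [[0.234, -0.392, -0.0, -0.0]] -> [520.2, -55.0, 195.0, 1.9]
```

```bash
cat >> plan.py <<'E'
A2=np.radians(1.95)
def slot(x,y,z,yaw=1.95):return [495.5+x*np.cos(A2)-y*np.sin(A2),-282.5+x*np.sin(A2)+y*np.cos(A2),z,yaw]
E
python3 - <<'E'
from plan import *
p=[409.9,-254.8,195,1.93]
p=call(p,[[521,-55.7,195,1.93]],'jar')
p=call(p,[[*p[:2],64,1.93]]);p=call(p,[[*p[:2],189,1.93]])
p=call(p,[slot(0,30.5,189)],'slot');p=call(p,[slot(0,30.5,71.5)]);p=call(p,[[*p[:2],195,1.93]])
E
```

```text
jar [[0.235, -0.39, -0.0, -0.0]] -> [520.8, -56.0, 195.0, 1.9]
 [[0.0, -0.0, 0.262, -0.0]] -> [520.8, -56.0, 64.0, 1.9]
 [[-0.0, 0.0, -0.25, -0.0]] -> [520.8, -56.0, 189.0, 1.9]
slot [[-0.066, 0.39, 0.0, -0.0]] -> [494.4, -252.0, 189.0, 1.9]
 [[0.0, 0.0, 0.235, -0.0]] -> [494.4, -252.0, 71.5, 1.9]
 [[-0.0, 0.0, -0.247, -0.0]] -> [494.4, -252.0, 195.0, 1.9]
```

Call:
apply_moves:
  targets:
    - [0.235, -0.39, 0, 0]
    - [0.235, -0.39, 0, 0]
    - [0.235, -0.39, 0, 0]
    - [0.235, -0.39, 0, 0]
    - [0.235, -0.39, 0, 0]
    - [0.235, -0.39, 0, 0]
    - [0.235, -0.39, 0, 0]
    - [0.235, -0.39, 0, 0]

```text
t: 24.28
tool_pos: [0.5205, -0.0547, 0.1922]
eef_rot: [-180.0, 0.2, 2.1]
contact_force: [-0.7, -0.9, 0.5]
gripper_width: 0.55
finger_force: 0.0
```

Call:
apply_moves:
  targets:
    - [0, 0, 0.06, 0]
    - [0, 0, 0.12, 0]
    - [0, 0, 0.18, 0]
    - [0, 0, 0.23, 0]
    - [0, 0, 0.262, 0]
    - [0, 0, 0.262, 0]
    - [0, 0, 0.262, 0]

```text
t: 24.87
tool_pos: [0.5196, -0.0571, 0.062]
eef_rot: [180.0, 0.2, 1.8]
contact_force: [0.3, -0.3, 0.2]
gripper_width: 0.552
finger_force: 0.0
```

Call:
apply_moves:
  targets:
    - [0, 0, 0, 0]
    - [0, 0, 0, 0]
    - [0, 0, 0, 0]
    - [0, 0, 0, 0]
    - [0, 0, 0, 0]
    - [0, 0, 0, 0]
  jaw: 1
  newtons: 20

```text
t: 25.37
tool_pos: [0.5213, -0.0557, 0.0636]
eef_rot: [180.0, -0.0, 1.9]
contact_force: [0.3, 0.9, 0.4]
gripper_width: 0.254
finger_force: 20.0
```

Call:
apply_moves:
  targets:
    - [0, 0, -0.03, 0]
    - [0, 0, -0.07, 0]
    - [0, 0, -0.12, 0]
    - [0, 0, -0.17, 0]
    - [0, 0, -0.22, 0]
    - [0, 0, -0.25, 0]
    - [0, 0, -0.25, 0]

```text
t: 25.95
tool_pos: [0.5234, -0.0559, 0.1929]
eef_rot: [179.9, -0.5, 1.9]
contact_force: [-0.1, 0.1, -1.0]
gripper_width: 0.252
finger_force: 20.0
```

Call:
apply_moves:
  targets:
    - [-0.01, 0.06, 0, 0]
    - [-0.02, 0.13, 0, 0]
    - [-0.03, 0.2, 0, 0]
    - [-0.045, 0.27, 0, 0]
    - [-0.055, 0.34, 0, 0]
    - [-0.066, 0.39, 0, 0]
    - [-0.066, 0.39, 0, 0]
    - [-0.066, 0.39, 0, 0]

```text
t: 26.62
tool_pos: [0.4938, -0.2522, 0.1863]
eef_rot: [-179.9, 0.2, 1.8]
contact_force: [0.4, 0.2, -1.4]
gripper_width: 0.249
finger_force: 20.0
```

Call:
apply_moves:
  targets:
    - [0, 0, 0.05, 0]
    - [0, 0, 0.1, 0]
    - [0, 0, 0.15, 0]
    - [0, 0, 0.19, 0]
    - [0, 0, 0.22, 0]
    - [0, 0, 0.235, 0]
    - [0, 0, 0.235, 0]
    - [0, 0, 0.235, 0]

```text
t: 27.28
tool_pos: [0.495, -0.2501, 0.0707]
eef_rot: [-180.0, 0.0, 2.0]
contact_force: [0.9, -0.2, -1.4]
gripper_width: 0.253
finger_force: 20.0
```

Call:
apply_moves:
  targets:
    - [0, 0, 0, 0]
    - [0, 0, 0, 0]
    - [0, 0, 0, 0]
    - [0, 0, -0.06, 0]
    - [0, 0, -0.12, 0]
    - [0, 0, -0.18, 0]
    - [0, 0, -0.247, 0]
    - [0, 0, -0.247, 0]
  jaw: -0.1

```text
t: 27.95
tool_pos: [0.498, -0.2536, 0.2033]
eef_rot: [179.5, -0.7, 1.9]
contact_force: [0.1, -0.4, 0.6]
gripper_width: 0.548
finger_force: 0.0
```

```bash
python3 chk.py; python3 - <<'E'
from cr import *
c=capture("side");W=cloud(c);
for i,p,ce in clusters(W,.09,.125,box=(.3,.65,-.4,-.15),amin=8):print(p.mean(0)*1e3,len(p))
from plan import *
p=[494.4,-252,195,1.93]
# A at 660.4,114.8 yaw 74 ; go half way
p=call(p,[[590,-60,195,38]]);p=call(p,[[660.4,114.8,195,74]]);p=call(p,[[*p[:2],69.5,p[3]]]);p=call(p,[[*p[:2],194.5,p[3]]])
p=call(p,[[625,-80,194.5,38]]);p=call(p,[slot(85,30.5,194.5)]);p=call(p,[[*p[:2],77,p[3]]])
E
```

```text
top [283.8 171.9] 486 z 105.96171071428857 ctr [659.5 112.7] [55.6 55.9] 74 knob [658.8 112.2] shoulder (array([659.9, 112.7]), array([55.4, 55. ]), 74)
top [249.2 198.2] 499 z 106.43412535381773 ctr [583.3 204.2] [56.1 55.6] 86 knob [584.1 204.6] shoulder (array([583.7, 204.7]), array([55.1, 54.8]), 86)
top [193.3 248.2] 556 z 106.15639288711527 ctr [445.1 346.5] [56.9 55.3] 59 knob [445.3 348.1] shoulder (array([445.3, 347. ]), array([55.8, 55.1]), 59)
side [287.7 218.6] 706 z 103.53426521569436 ctr [657.5 119.1] [58.6 56.5] 75 knob [657.7 117.8] shoulder (array([657.5, 117.7]), array([56.4, 55.9]), 74)
side [300.7 252.2] 779 z 102.72634797883228 ctr [581.1 210.6] [55.3 56.6] 0 knob [581.9 208.6] shoulder (array([581.6, 209.9]), array([55.6, 54.3]), 90)
side [334.4 320.1] 991 z 103.34397506021587 ctr [442.2 352.6] [56.6 55.9] 60 knob [442.4 351.9] shoulder (array([442.8, 352.5]), array([56.4, 55.2]), 61)
[ 582.2 -303.7   98.8] 45
[ 490.6 -244.2   98.4] 49
[ 408.5 -247.9  103.4] 71
 [[0.204, -0.377, -0.0, -0.2]] -> [590.0, -60.2, 195.0, 37.9]
 [[0.326, -0.189, -0.0, -0.2]] -> [660.5, 114.6, 195.0, 73.9]
 [[-0.0, -0.0, 0.251, -0.0]] -> [660.5, 114.6, 69.5, 73.9]
 [[0.0, 0.0, -0.25, -0.0]] -> [660.5, 114.6, 194.5, 73.9]
 [[-0.394, 0.04, -0.0, 0.2]] -> [625.2, -80.3, 194.5, 37.9]
 [[-0.28, 0.21, -0.0, 0.2]] -> [579.3, -249.2, 194.5, 1.9]
 [[0.0, -0.0, 0.235, -0.0]] -> [579.3, -249.2, 77.0, 1.9]
```

```bash
python3 - <<'E'
from plan import *
p=[660.5,114.6,194.5,73.93]
p=call(p,[slot(85,30.5,194.5,91.95)],'A slot');p=call(p,[[*p[:2],77,p[3]]]);p=call(p,[[*p[:2],195,p[3]]])
p=call(p,[[584.3,206.8,195,88]],'B');p=call(p,[[*p[:2],69.5,p[3]]]);p=call(p,[[*p[:2],194.5,p[3]]])
p=call(p,[slot(-85,-30.5,194.5,91.95)],'B slot')
E
```

```text
A slot [[-0.744, 0.046, 0.0, -0.1]] -> [579.6, -249.2, 194.5, 91.9]
 [[0.0, -0.0, 0.235, -0.0]] -> [579.6, -249.2, 77.0, 91.9]
 [[0.0, 0.0, -0.236, -0.0]] -> [579.6, -249.2, 195.0, 91.9]
B [[0.911, 0.04, 0.0, 0.022]] -> [584.3, 206.7, 195.0, 88.0]
 [[0.0, -0.0, 0.251, -0.0]] -> [584.3, 206.7, 69.5, 88.0]
 [[0.0, 0.0, -0.25, -0.0]] -> [584.3, 206.7, 194.5, 88.0]
B slot [[-1.057, -0.308, -0.0, -0.022]] -> [411.7, -316.0, 194.5, 91.9]
```

Call:
apply_moves:
  targets:
    - [0.204, -0.377, 0, -0.2]
    - [0.204, -0.377, 0, -0.2]
    - [0.204, -0.377, 0, -0.2]
    - [0.204, -0.377, 0, -0.2]
    - [0.204, -0.377, 0, -0.2]
    - [0.204, -0.377, 0, -0.2]
    - [0.204, -0.377, 0, -0.2]
    - [0.204, -0.377, 0, -0.2]

```text
t: 28.77
tool_pos: [0.5895, -0.0599, 0.1924]
eef_rot: [-179.9, 0.2, 37.9]
contact_force: [0.6, -0.4, 0.0]
gripper_width: 0.55
finger_force: 0.0
```

Call:
apply_moves:
  targets:
    - [0.326, -0.189, 0, -0.2]
    - [0.326, -0.189, 0, -0.2]
    - [0.326, -0.189, 0, -0.2]
    - [0.326, -0.189, 0, -0.2]
    - [0.326, -0.189, 0, -0.2]
    - [0.326, -0.189, 0, -0.2]
    - [0.326, -0.189, 0, -0.2]
    - [0.326, -0.189, 0, -0.2]

```text
t: 29.43
tool_pos: [0.6606, 0.1124, 0.194]
eef_rot: [-180.0, 0.1, 73.7]
contact_force: [-0.7, -1.1, -0.4]
gripper_width: 0.55
finger_force: 0.0
```

Call:
apply_moves:
  targets:
    - [0, 0, 0.06, 0]
    - [0, 0, 0.12, 0]
    - [0, 0, 0.18, 0]
    - [0, 0, 0.23, 0]
    - [0, 0, 0.251, 0]
    - [0, 0, 0.251, 0]
    - [0, 0, 0.251, 0]

```text
t: 30.02
tool_pos: [0.6609, 0.1128, 0.0696]
eef_rot: [180.0, 0.0, 73.7]
contact_force: [1.4, -0.4, -0.2]
gripper_width: 0.547
finger_force: 0.0
```

Call:
apply_moves:
  targets:
    - [0, 0, 0, 0]
    - [0, 0, 0, 0]
    - [0, 0, 0, 0]
    - [0, 0, 0, 0]
    - [0, 0, 0, 0]
    - [0, 0, 0, 0]
  jaw: 1
  newtons: 20

```text
t: 30.52
tool_pos: [0.661, 0.115, 0.0693]
eef_rot: [180.0, 0.0, 73.9]
contact_force: [-0.5, -0.4, 1.0]
gripper_width: 0.253
finger_force: 20.0
```

Call:
apply_moves:
  targets:
    - [0, 0, -0.03, 0]
    - [0, 0, -0.07, 0]
    - [0, 0, -0.12, 0]
    - [0, 0, -0.17, 0]
    - [0, 0, -0.22, 0]
    - [0, 0, -0.25, 0]
    - [0, 0, -0.25, 0]

```text
t: 31.1
tool_pos: [0.6628, 0.1153, 0.1989]
eef_rot: [179.6, -0.2, 73.9]
contact_force: [0.4, 1.0, -0.8]
gripper_width: 0.252
finger_force: 20.0
```

Call:
apply_moves:
  targets:
    - [-0.05, 0.003, 0, 0]
    - [-0.11, 0.007, 0, 0]
    - [-0.17, 0.011, 0, 0]
    - [-0.23, 0.015, 0, 0]
    - [-0.29, 0.019, 0, 0]
    - [-0.35, 0.022, 0, 0]
    - [-0.41, 0.026, 0, 0]
    - [-0.47, 0.03, 0, 0]

```text
t: 31.77
tool_pos: [0.609, -0.116, 0.1916]
eef_rot: [-179.8, 0.0, 73.9]
contact_force: [-0.1, 0.1, -1.6]
gripper_width: 0.251
finger_force: 20.0
```

Call:
apply_moves:
  targets:
    - [-0.06, 0.004, 0, -0.02]
    - [-0.12, 0.007, 0, -0.05]
    - [-0.18, 0.01, 0, -0.08]
    - [-0.23, 0.013, 0, -0.1]
    - [-0.274, 0.016, 0, -0.1]
    - [-0.274, 0.016, 0, -0.1]
    - [-0.274, 0.016, 0.06, -0.1]
    - [-0.274, 0.016, 0.08, -0.1]

```text
t: 32.43
tool_pos: [0.5784, -0.2479, 0.1494]
eef_rot: [-179.7, -0.2, 91.9]
contact_force: [-0.9, -0.5, -3.7]
gripper_width: 0.252
finger_force: 20.0
```

```bash
python3 - <<'E'
from cr import *
s=observe();print(s['tool_pos']*1e3,s['eef_rot'])
c=capture("side");W=cloud(c)
for i,p,ce in clusters(W,.08,.15,box=(.3,.65,-.4,-.15),amin=30):
    r=cv2.minAreaRect((p[:,:2]*1000).astype(np.float32));print(np.array(r[0]),np.array(r[1]),r[2],len(p),np.percentile(p,[2,98],axis=0)*1e3)
E
```

```text
[ 578.4 -247.9  149.4] [-179.7   -0.2   91.9]
[ 574.2 -241.9] [56.2 58. ] 2.812204122543335 476 [[ 546.9 -260.8   83.1]
 [ 600.1 -214.5  147.8]]
[ 490.5 -246.2] [23.2 22.3] 68.30667877197266 74 [[ 480.3 -255.7   80.8]
 [ 501.8 -235.1  103.2]]
[ 410.  -251.1] [21.  24.2] 46.62205123901367 91 [[ 397.5 -260.4   82.3]
 [ 419.9 -239.1  112. ]]
```

Call:
apply_moves:
  targets:
    - [0, 0, 0.03, 0]
    - [0, 0, 0.06, 0]
    - [0, 0, 0.09, 0]
    - [0, 0, 0.12, 0]
    - [0, 0, 0.145, 0]
    - [0, 0, 0.155, 0]
    - [0, 0, 0.155, 0]
    - [0, 0, 0.155, 0]

```text
t: 33.15
tool_pos: [0.5802, -0.2483, 0.0765]
eef_rot: [-180.0, -0.0, 92.0]
contact_force: [-0.2, -0.5, -1.6]
gripper_width: 0.249
finger_force: 20.0
```

Call:
apply_moves:
  targets:
    - [0, 0, 0, 0]
    - [0, 0, 0, 0]
    - [0, 0, 0, 0]
    - [0, 0, -0.06, 0]
    - [0, 0, -0.12, 0]
    - [0, 0, -0.18, 0]
    - [0, 0, -0.236, 0]
    - [0, 0, -0.236, 0]
  jaw: -0.1

```text
t: 33.82
tool_pos: [0.5829, -0.2504, 0.203]
eef_rot: [179.3, 0.4, 91.9]
contact_force: [0.5, -0.7, 1.8]
gripper_width: 0.549
finger_force: 0.0
```

Call:
apply_moves:
  targets:
    - [0.07, 0.003, 0, 0]
    - [0.15, 0.006, 0, 0]
    - [0.23, 0.01, 0, 0]
    - [0.31, 0.014, 0, 0]
    - [0.38, 0.017, 0, 0]
    - [0.45, 0.02, 0, 0]
    - [0.52, 0.023, 0, 0]
    - [0.58, 0.025, 0, 0]

```text
t: 34.48
tool_pos: [0.5823, 0.0437, 0.1939]
eef_rot: [-180.0, -0.0, 92.0]
contact_force: [0.4, -1.4, 0.0]
gripper_width: 0.552
finger_force: 0.0
```

Call:
apply_moves:
  targets:
    - [0.08, 0.003, 0, 0.022]
    - [0.15, 0.006, 0, 0.022]
    - [0.22, 0.009, 0, 0.022]
    - [0.28, 0.012, 0, 0.022]
    - [0.331, 0.015, 0, 0.022]
    - [0.331, 0.015, 0, 0.022]
    - [0.331, 0.015, 0, 0.022]

```text
t: 35.07
tool_pos: [0.5843, 0.2081, 0.1935]
eef_rot: [-179.9, 0.1, 88.1]
contact_force: [0.7, 1.0, -0.6]
gripper_width: 0.55
finger_force: 0.0
```

```bash
python3 chk.py; python3 - <<'E'
from cr import *
s=observe();print(s['tool_pos']*1e3,s['eef_rot'])
c=capture("side");W=cloud(c)
for i,p,ce in clusters(W,.08,.15,box=(.3,.65,-.4,-.15),amin=30):print(p.mean(0)*1e3,len(p),p[:,2].max())
E
```

```text
top [250.5 197.9] 430 z 105.85581931705305 ctr [583.3 203.3] [54. 56.] 90 knob [584.  204.3] shoulder (array([583.5, 203.3]), array([54. , 55.4]), 90)
top [197.3 242.9] 198 z 93.65666197352617 ctr [456.2 339.6] [51.7 28.4] 60 knob [445.7 337.6] shoulder (array([455.5, 339.3]), array([50.6, 27.8]), 61)
side [300.6 252.3] 781 z 103.60799182115338 ctr [580.9 208.9] [58.8 55.3] 88 knob [581.9 209.5] shoulder (array([581., 208.]), array([57.1, 54.7]), 87)
side [334.4 320.1] 993 z 103.50671334285465 ctr [441.9 352.4] [56.7 56. ] 61 knob [442.7 352. ] shoulder (array([441.9, 352. ]), array([55.9, 55.4]), 61)
[584.7 206.2 194. ] [-180.     0.1   87.9]
[ 578.5 -266.9   97.3] 150 0.11107652392209726
[ 490.3 -242.9   94. ] 73 0.10464753046332025
[ 408.2 -246.8   99.4] 94 0.11248806582325542
```

Call:
apply_moves:
  targets:
    - [0, 0, 0.06, 0]
    - [0, 0, 0.12, 0]
    - [0, 0, 0.18, 0]
    - [0, 0, 0.23, 0]
    - [0, 0, 0.251, 0]
    - [0, 0, 0.251, 0]
    - [0, 0, 0.251, 0]

```text
t: 35.8
tool_pos: [0.5851, 0.2058, 0.0694]
eef_rot: [180.0, 0.0, 87.9]
contact_force: [-0.9, 0.2, 0.6]
gripper_width: 0.548
finger_force: 0.0
```

Call:
apply_moves:
  targets:
    - [0, 0, 0, 0]
    - [0, 0, 0, 0]
    - [0, 0, 0, 0]
    - [0, 0, 0, 0]
    - [0, 0, 0, 0]
    - [0, 0, 0, 0]
  jaw: 1
  newtons: 20

```text
t: 36.3
tool_pos: [0.5849, 0.2071, 0.0693]
eef_rot: [180.0, 0.0, 88.0]
contact_force: [0.5, -0.2, 0.8]
gripper_width: 0.256
finger_force: 20.0
```

Call:
apply_moves:
  targets:
    - [0, 0, -0.03, 0]
    - [0, 0, -0.07, 0]
    - [0, 0, -0.12, 0]
    - [0, 0, -0.17, 0]
    - [0, 0, -0.22, 0]
    - [0, 0, -0.25, 0]
    - [0, 0, -0.25, 0]

```text
t: 36.88
tool_pos: [0.5866, 0.2077, 0.1987]
eef_rot: [179.5, -0.1, 88.0]
contact_force: [1.1, 0.2, -0.5]
gripper_width: 0.255
finger_force: 20.0
```

Call:
apply_moves:
  targets:
    - [-0.05, -0.014, 0, 0]
    - [-0.11, -0.032, 0, 0]
    - [-0.18, -0.052, 0, 0]
    - [-0.25, -0.073, 0, 0]
    - [-0.32, -0.093, 0, 0]
    - [-0.39, -0.113, 0, 0]
    - [-0.46, -0.134, 0, 0]
    - [-0.53, -0.154, 0, 0]

```text
t: 37.55
tool_pos: [0.4966, -0.0562, 0.192]
eef_rot: [-179.8, -0.0, 88.0]
contact_force: [0.9, -0.1, -1.7]
gripper_width: 0.253
finger_force: 20.0
```

Call:
apply_moves:
  targets:
    - [-0.07, -0.02, 0, 0]
    - [-0.14, -0.041, 0, 0]
    - [-0.21, -0.061, 0, 0]
    - [-0.28, -0.082, 0, 0]
    - [-0.35, -0.102, 0, -0.01]
    - [-0.42, -0.123, 0, -0.022]
    - [-0.49, -0.143, 0, -0.022]
    - [-0.527, -0.154, 0, -0.022]

```text
t: 38.22
tool_pos: [0.4098, -0.3185, 0.1917]
eef_rot: [-179.8, -0.0, 91.8]
contact_force: [0.9, 0.3, -1.3]
gripper_width: 0.25
finger_force: 20.0
```

Call:
apply_moves:
  targets:
    - [0, 0, 0, 0]
    - [0, 0, 0.03, 0]
    - [0, 0, 0.06, 0]
    - [0, 0, 0.085, 0]
    - [0, 0, 0.1, 0]
    - [0, 0, 0.1, 0]

```text
t: 38.72
tool_pos: [0.4111, -0.3137, 0.1408]
eef_rot: [-179.8, -0.2, 92.0]
contact_force: [0.1, -0.1, -1.3]
gripper_width: 0.251
finger_force: 20.0
```

```bash
python3 - <<'E'
from cr import *
s=observe();print(s['tool_pos']*1e3,s['eef_rot'])
c=capture("side");W=cloud(c)
for i,p,ce in clusters(W,.08,.15,box=(.3,.65,-.4,-.15),amin=30):
    r=cv2.minAreaRect((p[:,:2]*1000).astype(np.float32));print(np.array(r[0]),np.array(r[1]),r[2],len(p),np.percentile(p,[2,98],axis=0)*1e3)
cv2.imwrite("pics/e1.png",cv2.resize(c["image"][60:210,300:500,::-1],(800,600),interpolation=cv2.INTER_NEAREST))
E
```

```text
[ 411.1 -313.7  140.8] [-179.8   -0.2   92. ]
[ 580.3 -275.3] [22.7 90. ] 5.861913204193115 148 [[ 566.3 -313.2   81.4]
 [ 593.4 -233.1  111.8]]
[ 399.7 -284.1] [63.6 83.4] 18.59393310546875 513 [[ 380.2 -316.3   82.8]
 [ 432.8 -241.3  146.9]]
[ 491.4 -245.5] [23.2 23.1] 0.31524017453193665 73 [[ 480.1 -256.4   80.5]
 [ 502.1 -234.1  103.4]]
```

View pics/e1.png

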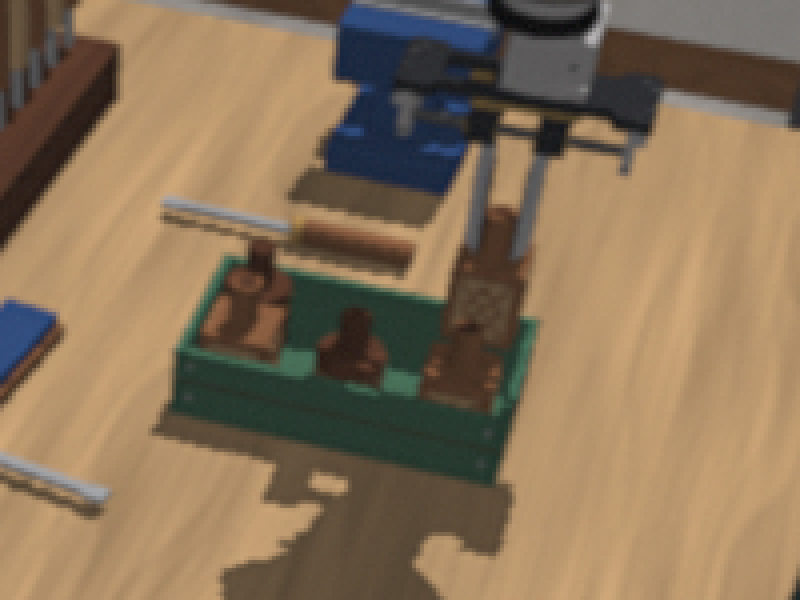

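The side crop shows the crate with three pieces standing: knobs at (262,255), (355,322) and (465,340). The fourth hangs over the free near-right corner at (487,300). Lowering.

Call:
apply_moves:
  targets:
    - [0, 0, 0.03, 0]
    - [0, 0, 0.06, 0]
    - [0, 0, 0.09, 0]
    - [0, 0, 0.115, 0]
    - [0, 0, 0.13, 0]
    - [0, 0, 0.135, 0]
    - [0, 0, 0.135, 0]
    - [0, 0, 0.135, 0]

```text
t: 39.43
tool_pos: [0.4127, -0.3161, 0.0775]
eef_rot: [179.9, 0.1, 91.9]
contact_force: [-0.4, -1.2, -1.7]
gripper_width: 0.253
finger_force: 20.0
```

Call:
apply_moves:
  targets:
    - [0, 0, 0, 0]
    - [0, 0, 0, 0]
    - [0, 0, 0, 0]
    - [0, 0, -0.06, 0]
    - [0, 0, -0.12, 0]
    - [0, 0, -0.18, 0]
    - [0, 0, -0.236, 0]
    - [0, 0, -0.236, 0]
  jaw: -0.1

```text
t: 40.1
tool_pos: [0.4146, -0.3181, 0.2022]
eef_rot: [179.5, 0.6, 91.9]
contact_force: [-0.5, -0.2, 1.4]
gripper_width: 0.55
finger_force: 0.0
```

```bash
python3 - <<'E'
from cr import *
from plan import *
s=observe();print(s['tool_pos']*1e3,s['eef_rot'])
for n in('top','side'):
    W=cloud(capture(n))
    for i,p,ce in clusters(W,.08,.15,box=(.3,.65,-.4,.43),amin=30):print(n,p.mean(0)*1e3,len(p),p[:,2].max())
p=[411.7,-316,195,91.93]
p=call(p,[[430,20,195,91.93]],'mid');p=call(p,[[445.8,351,195,61]],'D');p=call(p,[[*p[:2],69.5,p[3]]]);p=call(p,[[*p[:2],194.5,p[3]]])
p=call(p,[[470,40,194.5,p[3]]],'mid');p=call(p,[slot(0,-30.5,194.5,91.95)],'slot')
E
```

```text
[ 414.6 -318.1  202.2] [179.5   0.6  91.9]
top [ 584.6 -309.6  100. ] 82 0.10657888758005256
top [ 577.9 -247.1  105.9] 90 0.11501532254903732
top [ 493.2 -249.7  100.2] 79 0.10577944221948832
top [444.7 345.5  99.5] 90 0.10644094442690627
top [ 411.2 -253.7  107.6] 88 0.11509923111055623
top [ 412.3 -315.1  106. ] 98 0.11749282407208421
side [ 578.6 -267.    97.5] 150 0.11236517600672093
side [ 408.6 -277.8   99. ] 182 0.1134308905999575
side [ 490.4 -242.5   94.3] 70 0.10505347459232536
side [441.7 355.3  97.2] 148 0.10613367889449442
mid [[0.67, 0.059, 0.0, -0.0]] -> [429.9, 19.8, 195.0, 91.9]
D [[0.661, 0.054, 0.0, 0.172]] -> [445.8, 351.0, 195.0, 61.0]
 [[-0.0, -0.0, 0.251, -0.0]] -> [445.8, 351.0, 69.5, 61.0]
 [[0.0, 0.0, -0.25, -0.0]] -> [445.8, 351.0, 194.5, 61.0]
mid [[-0.52, 0.344, 0.0, -0.0]] -> [470.0, 40.2, 194.5, 61.0]
slot [[-0.592, 0.389, 0.0, -0.172]] -> [496.4, -313.0, 194.5, 91.9]
```

Call:
apply_moves:
  targets:
    - [0.07, 0.006, 0, 0]
    - [0.15, 0.013, 0, 0]
    - [0.23, 0.02, 0, 0]
    - [0.31, 0.027, 0, 0]
    - [0.39, 0.034, 0, 0]
    - [0.47, 0.041, 0, 0]
    - [0.54, 0.047, 0, 0]
    - [0.6, 0.053, 0, 0]

```text
t: 40.87
tool_pos: [0.427, -0.0125, 0.1924]
eef_rot: [-179.8, -0.1, 92.0]
contact_force: [-0.0, -0.8, 0.7]
gripper_width: 0.551
finger_force: 0.0
```

```bash
python3 - <<'E'
from plan import *
p=[411.7,-316,195,91.93];R=Ro.from_euler('xyz',[180,0,91.93],degrees=True).as_matrix()
p=[*(np.array(p[:3])+R@np.array([.6,.053,0])*500),91.93]
p=call(p,[[438,180,195,91.93]],'mid2');p=call(p,[[445.8,351,195,61]],'D')
E
```

```text
mid2 [[0.39, 0.033, 0.0, -0.0]] -> [438.0, 180.2, 195.0, 91.9]
D [[0.341, 0.027, 0.0, 0.172]] -> [445.8, 351.0, 195.0, 61.0]
```

Call:
apply_moves:
  targets:
    - [0.07, 0.006, 0, 0]
    - [0.14, 0.012, 0, 0]
    - [0.21, 0.018, 0, 0]
    - [0.28, 0.024, 0, 0]
    - [0.34, 0.029, 0, 0]
    - [0.39, 0.033, 0, 0]
    - [0.39, 0.033, 0, 0]

```text
t: 41.45
tool_pos: [0.437, 0.184, 0.1919]
eef_rot: [-179.8, -0.1, 92.2]
contact_force: [-0.5, -0.6, 0.7]
gripper_width: 0.548
finger_force: 0.0
```

Call:
apply_moves:
  targets:
    - [0.06, 0.005, 0, 0.03]
    - [0.13, 0.011, 0, 0.06]
    - [0.2, 0.016, 0, 0.1]
    - [0.27, 0.022, 0, 0.13]
    - [0.341, 0.027, 0, 0.172]
    - [0.341, 0.027, 0, 0.172]
    - [0.341, 0.027, 0, 0.172]
    - [0.341, 0.027, 0, 0.172]

```text
t: 42.12
tool_pos: [0.4458, 0.3501, 0.1929]
eef_rot: [-180.0, 0.2, 61.0]
contact_force: [-0.4, 0.3, -0.2]
gripper_width: 0.549
finger_force: 0.0
```

Call:
apply_moves:
  targets:
    - [0, 0, 0.06, 0]
    - [0, 0, 0.12, 0]
    - [0, 0, 0.18, 0]
    - [0, 0, 0.23, 0]
    - [0, 0, 0.251, 0]
    - [0, 0, 0.251, 0]
    - [0, 0, 0.251, 0]

```text
t: 42.7
tool_pos: [0.4466, 0.35, 0.0694]
eef_rot: [180.0, -0.0, 60.9]
contact_force: [0.2, 0.4, -0.1]
gripper_width: 0.551
finger_force: 0.0
```

Call:
apply_moves:
  targets:
    - [0, 0, 0, 0]
    - [0, 0, 0, 0]
    - [0, 0, 0, 0]
    - [0, 0, 0, 0]
    - [0, 0, 0, 0]
    - [0, 0, 0, 0]
  jaw: 1
  newtons: 20

```text
t: 43.2
tool_pos: [0.4463, 0.3514, 0.0692]
eef_rot: [180.0, -0.0, 61.0]
contact_force: [0.2, 0.1, 0.5]
gripper_width: 0.248
finger_force: 20.0
```

Call:
apply_moves:
  targets:
    - [0, 0, -0.03, 0]
    - [0, 0, -0.07, 0]
    - [0, 0, -0.12, 0]
    - [0, 0, -0.17, 0]
    - [0, 0, -0.22, 0]
    - [0, 0, -0.25, 0]
    - [0, 0, -0.25, 0]

```text
t: 43.78
tool_pos: [0.4477, 0.3525, 0.1982]
eef_rot: [179.8, -0.4, 61.0]
contact_force: [-0.3, 0.5, -0.4]
gripper_width: 0.252
finger_force: 20.0
```

Call:
apply_moves:
  targets:
    - [-0.05, 0.033, 0, 0]
    - [-0.11, 0.073, 0, 0]
    - [-0.17, 0.112, 0, 0]
    - [-0.23, 0.152, 0, 0]
    - [-0.29, 0.192, 0, 0]
    - [-0.35, 0.232, 0, 0]
    - [-0.41, 0.271, 0, 0]
    - [-0.47, 0.311, 0, 0]

```text
t: 44.45
tool_pos: [0.4669, 0.0688, 0.1919]
eef_rot: [-179.9, 0.1, 61.0]
contact_force: [1.2, 0.8, -1.8]
gripper_width: 0.25
finger_force: 20.0
```

```bash
python3 - <<'E'
from plan import *
p=[445.8,351,194.5,61];R=Ro.from_euler('xyz',[180,0,61],degrees=True).as_matrix()
p=[*(np.array(p[:3])+R@np.array([-.47,.311,0])*500),61];print(p)
p=call(p,[[490,-150,194.5,61]],'mid2');p=call(p,[slot(0,-30.5,194.5,91.95)],'slot')
E
```

```text
[np.float64(467.8731037022868), np.float64(70.07647287393655), np.float64(194.50000000000003), 61]
mid2 [[-0.364, 0.252, 0.0, 0.0]] -> [489.8, -150.2, 194.5, 61.0]
slot [[-0.278, 0.17, 0.0, -0.172]] -> [496.8, -313.0, 194.5, 92.0]
```

Call:
apply_moves:
  targets:
    - [-0.05, 0.035, 0, 0]
    - [-0.1, 0.069, 0, 0]
    - [-0.16, 0.111, 0, 0]
    - [-0.22, 0.152, 0, 0]
    - [-0.28, 0.194, 0, 0]
    - [-0.33, 0.228, 0, 0]
    - [-0.364, 0.252, 0, 0]
    - [-0.364, 0.252, 0, 0]

```text
t: 45.12
tool_pos: [0.489, -0.1535, 0.1913]
eef_rot: [-179.8, 0.1, 60.7]
contact_force: [0.3, 0.8, -2.2]
gripper_width: 0.253
finger_force: 20.0
```

Call:
apply_moves:
  targets:
    - [-0.05, 0.03, 0, -0.03]
    - [-0.11, 0.067, 0, -0.06]
    - [-0.17, 0.104, 0, -0.1]
    - [-0.23, 0.141, 0, -0.13]
    - [-0.278, 0.17, 0, -0.16]
    - [-0.278, 0.17, 0, -0.172]
    - [-0.278, 0.17, 0, -0.172]
    - [-0.278, 0.17, 0, -0.172]

```text
t: 45.78
tool_pos: [0.4965, -0.3116, 0.1923]
eef_rot: [-179.9, -0.1, 91.9]
contact_force: [0.1, -0.7, -1.3]
gripper_width: 0.25
finger_force: 20.0
```

Call:
apply_moves:
  targets:
    - [0, 0, 0.03, 0]
    - [0, 0, 0.06, 0]
    - [0, 0, 0.085, 0]
    - [0, 0, 0.1, 0]
    - [0, 0, 0.1, 0]

```text
t: 46.2
tool_pos: [0.4958, -0.3108, 0.1412]
eef_rot: [-179.8, -0.2, 92.0]
contact_force: [-0.5, -0.4, -2.0]
gripper_width: 0.25
finger_force: 20.0
```

```bash
python3 - <<'E'
from cr import *
s=observe();print(s['tool_pos']*1e3,s['eef_rot'])
c=capture("side");W=cloud(c)
for i,p,ce in clusters(W,.08,.15,box=(.3,.65,-.4,-.15),amin=30):print(len(p),np.percentile(p,[2,98],axis=0)*1e3)
cv2.imwrite("pics/f1.png",cv2.resize(c["image"][60:210,300:500,::-1],(800,600),interpolation=cv2.INTER_NEAREST))
E
```

```text
[ 495.8 -310.8  141.2] [-179.8   -0.2   92. ]
518 [[ 465.  -320.3   81.7]
 [ 517.5 -237.9  148.2]]
153 [[ 565.9 -313.4   81.4]
 [ 592.2 -232.5  111.3]]
183 [[ 398.1 -320.7   81.1]
 [ 420.2 -240.   112.2]]
```

View pics/f1.png

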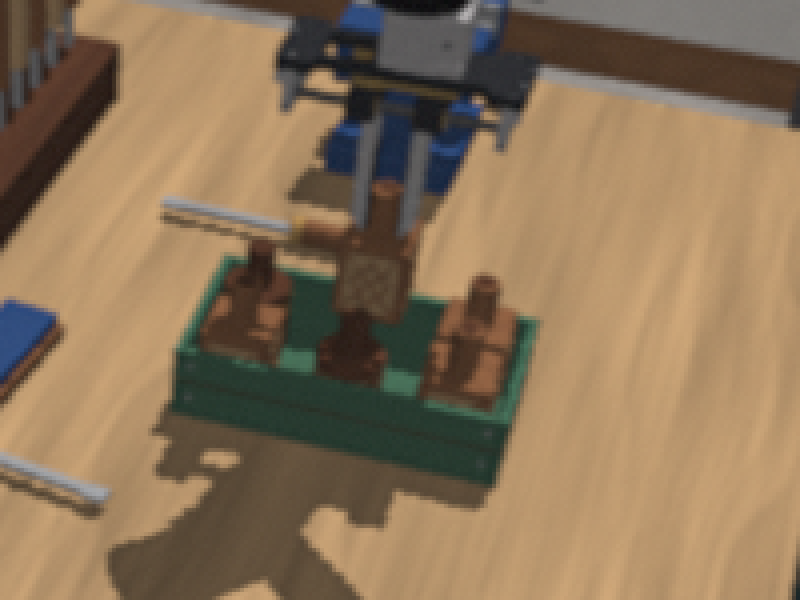

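The last vase hangs over the free middle slot on the far side (body at (372,285)), with both ends filled. Lowering and releasing.

Call:
apply_moves:
  targets:
    - [0, 0, 0.03, 0]
    - [0, 0, 0.06, 0]
    - [0, 0, 0.09, 0]
    - [0, 0, 0.115, 0]
    - [0, 0, 0.13, 0]
    - [0, 0, 0.135, 0]
    - [0, 0, 0.135, 0]
    - [0, 0, 0.135, 0]

```text
t: 46.92
tool_pos: [0.4973, -0.313, 0.0773]
eef_rot: [179.9, 0.1, 91.9]
contact_force: [-0.1, 0.9, -2.2]
gripper_width: 0.251
finger_force: 20.0
```

Call:
apply_moves:
  targets:
    - [0, 0, 0, 0]
    - [0, 0, 0, 0]
    - [0, 0, 0, 0]
    - [0, 0, -0.06, 0]
    - [0, 0, -0.12, 0]
    - [0, 0, -0.18, 0]
    - [0, 0, -0.236, 0]
    - [0, 0, -0.236, 0]
  jaw: -0.1

```text
t: 47.58
tool_pos: [0.4995, -0.3147, 0.2029]
eef_rot: [179.4, 0.5, 91.9]
contact_force: [-0.0, -0.1, 0.4]
gripper_width: 0.548
finger_force: 0.0
```

Call:
apply_moves:
  targets:
    - [0.07, 0, 0, 0]
    - [0.14, 0, 0, 0]
    - [0.21, 0, 0, 0]
    - [0.28, 0, 0, 0]
    - [0.35, 0, 0, 0]
    - [0.4, 0, 0, 0]
    - [0.4, 0, 0, 0]
    - [0.4, 0, 0, 0]

```text
t: 48.25
tool_pos: [0.49, -0.1119, 0.1944]
eef_rot: [180.0, 0.0, 92.1]
contact_force: [0.2, -0.3, 0.3]
gripper_width: 0.549
finger_force: 0.0
```

```bash
python3 - <<'E'
from cr import *
print(observe()['t'])
for n in('top','side'):
    c=capture(n);W=cloud(c)
    for i,p,ce in clusters(W,.075,.15,box=(.3,.65,-.4,-.15),amin=30):
        m=(p[:,:2].min(0)+p[:,:2].max(0))*500;print(n,p.mean(0)*1e3,len(p),p[:,2].max(),loc(crate(n,c),m) if n=='top' else '')
    if n=='top':o=cv2.resize(c["image"][160:310,370:520,::-1],(600,600),interpolation=cv2.INTER_NEAREST)
    # bystander shift check
    d=dict(np.load(f"{n}0.npz"))
cv2.imwrite("pics/g1.png",c["image"][...,::-1]);cv2.imwrite("pics/g2.png",o)
E
```

```text
48.25
top [ 587.2 -253.1   96.9] 90 0.11655151342045111 [93.6 23.8]
top [ 584.6 -309.4   99. ] 86 0.10865134273918466 [ 88.8 -31.9]
top [ 493.9 -315.8   94. ] 163 0.11690220286153456 [ -1.4 -38.6]
top [ 413.5 -314.5   91.4] 195 0.11532423307387236 [-84.8 -32.3]
top [ 407.6 -264.4   94.7] 80 0.1163173617213426 [-88.3  18.6]
side [ 578.7 -263.5   95.8] 152 0.11297841635225571 
side [ 501.3 -306.7   95.8] 33 0.11180049101296004 
side [ 408.6 -275.5   96.2] 210 0.11319975905498024 
side [ 491.4 -241.5   90.9] 69 0.10469164427805852
```

View pics/g1.png

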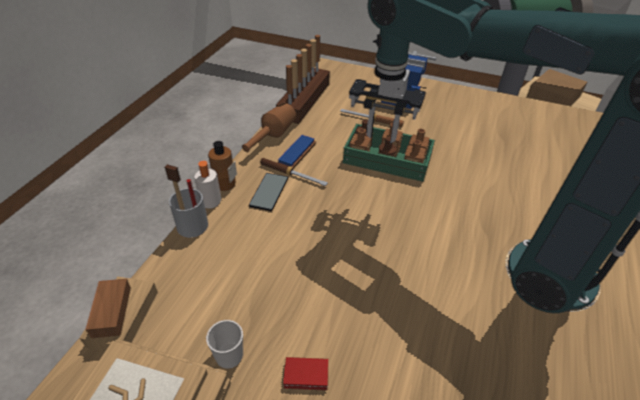

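View pics/g2.png

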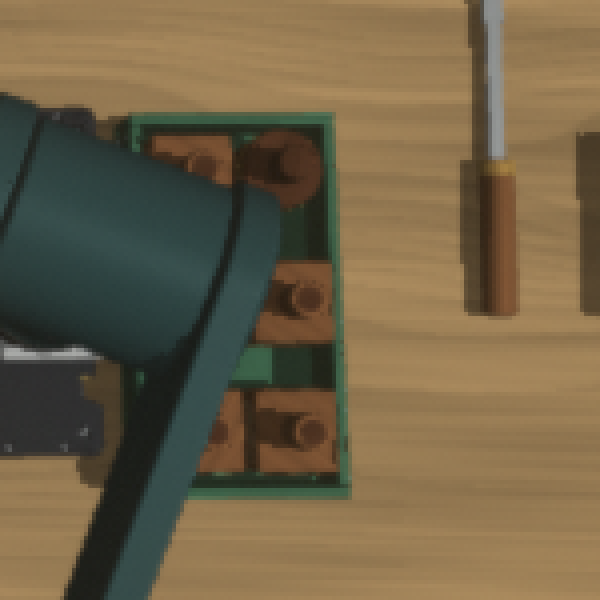

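The crate holds all six pieces upright: four visible in the top crop at (205,165), (290,165), (308,298) and (312,430), and the rest behind the arm. The tools have not moved. Final height and position check with the arm out of the way.

Call:
apply_moves:
  targets:
    - [0.08, 0, 0, 0]
    - [0.16, 0, 0, 0]
    - [0.24, 0, 0, 0]
    - [0.32, 0, 0, 0]
    - [0.4, 0, 0, 0]
    - [0.46, 0, 0, 0]
    - [0.5, 0, 0, 0]
    - [0.5, 0, 0, 0]

```text
t: 49.02
tool_pos: [0.4819, 0.1393, 0.1941]
eef_rot: [-180.0, -0.1, 92.1]
contact_force: [-0.1, 0.1, -0.2]
gripper_width: 0.551
finger_force: 0.0
```

```bash
python3 - <<'E'
from cr import *
c=capture('top');W=cloud(c);r=crate('top',c)
for i,p,ce in clusters(W,.088,.15,box=(.3,.65,-.4,-.15),amin=30):
    m=(p[:,:2].min(0)+p[:,:2].max(0))*500
    q=W.reshape(-1,3);d=np.abs(q[:,:2]*1e3-m).max(1);s=q[(d<24)&(q[:,2]>.055)&(q[:,2]<.085)]
    print(m,loc(r,m),'knob z',np.median(p[p[:,2]>.095][:,2])*1e3,'shoulder',np.median(s[:,2])*1e3,np.std(s[:,2])*1e3)
E
```

```text
[ 585.3 -310.7] [ 88.7 -31.3] knob z 102.79569662644117 shoulder 68.87505552551725 3.786200938891989
[ 579.3 -249.4] [84.8 30.2] knob z 110.53625411715437 shoulder 75.01541469226126 2.2640027810100456
[ 496.2 -315.8] [ -0.6 -33.4] knob z 110.54129017778449 shoulder 75.31425314133106 2.3659150957387234
[ 493.6 -251. ] [-0.9 31.5] knob z 102.28678724902134 shoulder 68.68257485124458 3.20555635740646
[ 411.1 -255.4] [-83.4  30. ] knob z 110.72565786793798 shoulder 74.94300812856649 2.1814941923456628
[ 412.5 -317.5] [-84.2 -32.2] knob z 110.51048523979316 shoulder 75.41679383556658 2.269467946917452
```

All six pieces are upright, on the floor and within limits.

```bash
python3 -c "
from rig import *
print(close_job())"
```

```text
the job is handed in; nothing more can be done
None
```

I handed the job in at about 49 s: all four vases stood upright on the bench first, then they and the one loose jar went into the crate beside the packed jar. My last camera check put all six standing on the crate floor within limits, with the tools where they started; the hand-in itself returned no verdict.

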